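# Prise open the airbrush spares case

### The job

Take the prising blade from its wooden block, feel or look for the narrow slot in the rim of the grey spares case, and use the blade, not the fingers, to lever up the flush lid past its sprung catch. Swing the lid on until it stands past upright, then put the blade back fully home and upright in its block. Leave the other things on the bench where they are.

Things in the scene. Friction and masses are not known exactly. Their poses are not given: they have to be found in the camera images.
- case: Grey steel spares case, fixed: 116 (its x, depth) x 150 (its y, width) x 70 mm high. Origin at the centre of its underside; z up, +x from its front, to its rear; it stands crosswise, front to the robot's right and somewhat away. Its lid lies flush between 6 mm side walls, an 18 mm front rim and an 8 mm rear rim, so no edge of it can be gripped. A bare steel strip with one slot is inlaid in the front rim.
- case_front (a point): Top front edge of the case, mid-width (case x -58, y 0, z 70 mm), case axes. Behind it in the rim is the slot: open above, 20 wide (y) by 14 (case x -54 to -40), its middle anywhere from y -18 to +18, not measured but visible from above; elsewhere the rim is solid, top at z 69.5 to 70. The slot is 20 deep (floor z 50) and open to +x under the lid; the floor runs level to x -24.
- case_hinge (a point): Middle of the lid's hinge axis (case x = 47, y = 0, z = 67 mm; the axis runs along case y), axes as the case
- lid (a joint): Lid angle, rad: 0 shut, grows as the front edge rises and swings back, to 1.85. Plate 134 wide, 5 mm thick; shut, its front edge is at case x -39, underside z 64, top z 69. A sprung roller catch holds it: about 8 N upwards at the front edge pulls it through in the first 10 mm of rise there; then it moves with about 1 N and the stiff hinge keeps it where it is left.
- tool: Prising blade, loose, about 70 g, standing in the block. Origin on its axis at the underside of its square 28 x 28 x 6 mm collar; z up along the handle. Above the collar a wooden handle 16 x 16 mm in section up to z = 70; below it a steel blade reaching to z = -70 mm, 10 wide (tool y) and 2.5 thick (tool x).
- tool_grip (a point): Point on the handle to grip: 28 mm above the collar's underside, 98 mm from the blade's tip, axes as the tool
- tool_seat (a point): Centre of the underside of the tool's collar (98 - 28 = 70 mm from the tip), axes as the tool
- block: Wooden block, fixed, 70 x 70 x 80 high; origin at the centre of its underside, z up. An upright slot through its middle, 14 (block x) by 22 (block y) mm, takes the blade (its flat faces block x); the collar rests on the top.
- block_top (a point): Centre of the slot's mouth on the block's top (80 mm up), axes as the block; the tool's collar underside centre belongs here
- jar: Bystander, loose: capped paint jar, 56 dia x 65 (mm); origin at its underside
- thinner: Bystander, loose: capped bottle, 52 dia x 100 (mm); origin at its underside
- spool: Bystander, loose: thread spool, 56 dia x 45 (mm); origin at its underside
- wheelpot: Bystander, loose: small white pot with three pins, 44 dia x 54 (mm); origin at its underside
- brushes: Bystander, loose: cup full of paint brushes, 80 dia, about 215 high (mm); origin at its underside
- stands: Bystander, loose: stack of yellow pyramid painting stands, about 64 wide, 80 high (mm); origin at its underside
- knife: Bystander, loose: craft knife lying flat, about 140 long, 12 high, origin between handle and blade (mm); origin at its underside
There are look-alikes about, which are no part of the job. What is shaped like the case but orange is not meant.

How it is judged (in metres and radians):
On the way, in this order (a step that is already met when the one before it is completed fails the run):
1. the lid is levered past its catch (opened beyond 0.12 rad, not yet 1 rad) with the blade pressing on it (value of joint lid between 0.12 and 1 rad and contact force between tool and lid above 0.2 N), for 0.05 s.
2. the lid stands past upright (value of joint lid above 1.57 rad), for 0.1 s.
At the end, for the whole second after the job is handed in: The lid stands past upright (over 1.57 rad); the blade is back in its block, upright within 0.1 rad, its collar down on the block's top within 4 mm and within 8 mm of the slot's centre, at rest and released (value of joint lid above 1.57 rad and horizontal distance between tool_seat and block_top below 0.008 m and z of tool_seat in the frame of block_top between -0.004 and 0.004 m and angle between tool's own z axis and vertical below 0.1 rad and linear speed of tool below 0.02 m/s); the robot touches nothing.
It fails at once if fingers push the lid before it is levered past its catch (contact force between the fingers and lid above 1 N and value of joint lid below 0.12 rad).
It fails at once if another thing on the bench is moved by more than 40 mm (distance of any of jar, thinner, spool, wheelpot, brushes, stands, knife from where it was at the start of the episode above 0.04 m).
It also fails if it takes over 64 s, if anything falls off the work surface, if the arm or the gripper's body presses on something with over 40 N, if the wrist force passes 120 N, or if a joint passes its speed limit or range.

### The arm

A 6-joint arm with a two-finger parallel gripper is mounted at the origin on the work surface. World frame = base frame: x ahead of the robot, y to its left, z up, the work surface at z = 0. Lengths are in mm, angles in rad, forces in N, time in s.
With the tool pointing down it reaches from about 400 to 925 mm from the base axis. Payload 12.5 kg.
Tool frame: the origin (TCP) lies at the centre of the arm's flange, where the gripper is bolted on; the fingertips stand 190 mm ahead of it and the grasp point (between the pads) lies 171 mm ahead of it; z points along the fingers, y is the direction in which the jaws open and shut (so a half turn about z gives the same grasp; the last joint's range is limited). The gripper opens to 95 mm and grips with 3 to 60 N. Pads are 20 mm wide; open, the fingers measure 119 mm over their backs; the gripper's body (75 mm by 180 mm) begins 59 mm behind the grasp point.
Start: joints at [1.027, 0.491, 1.559, -0, 1.092, -0.106], TCP at [264.945, 566.065, 404.761] pointing down, gripper open.
Joint ranges: [-3.1, 3.1], [-0.84, 2.19], [0.05, 2.79], [-1.13, 4.28], [0.06, 2.93], [-2.69, 2.69]. Speed limits (rad/s): [2.22, 2.22, 2.79, 3.14, 3.14, 3.14].

### API

Orientations are given as [roll, pitch, yaw] about the fixed x, y, z axes, in that order (R = Rz(yaw) Ry(pitch) Rx(roll)).
In Python, from cell import env, optics gives the robot as it stands.
- The arm moves only by the tool apply_moves, never from a script. Its argument "commands" is a list of rows, each a list of 7 numbers: the turn, a rotation vector about the tool's x, y, z in degrees, then the shift along the tool's x, y, z in m, then the finger opening in m, from 0 to 0.0951. A call has 1 to 5 rows; each row shifts and turns the commanded pose from where the row before left it, along the tool's axes as they then stand; what a row does not reach is not made up. A row lasts 1/12 s, in which the tool goes at most 41.7 mm and 7.16 degrees, less where a joint would pass 70% of its speed; a pose out of reach is approached as far as the arm can. A call with a gripper value outside its range is refused whole. The fingers move at their own pace and stop on an object; the grip force is fixed at half the most. Time passes only in rows, so rows that do not move let the fingers close. It gives the time, the measured TCP pose, the force and the opening at its end, in the units of the state.
- env.state(): the state, without advancing time (a new reading comes with each control period).
- optics.read_camera(name): name is "side" or "top" or "wrist"; returns a dict with "color" (384x512x3 uint8, red, green, blue), "fx", "fy", "cx", "cy" (pixels), "eye" and "rotation" of the camera in the world; the wrist camera has in their place "T_tool_cam" (4x4, takes a point from camera to tool coordinates, whose origin is the TCP and whose axes are the flange's). Camera axes: x right, y up, looking along -z (the intrinsics and any distortion apply to the point x, -y, -z); pixel columns grow to the right and rows downward; lengths in mm; the calibration is good to about 2 mm. A picture is of the moment at which its call begins: read the wrist's pose just before it. There is no depth.
- env.job_done(): hands the job in, once; it reports no verdict.
The state is a dict: "t": time; "joints": joint angles; "qvel": joint speeds; "tau": joint torques, N m; "eef_pos": TCP position; "tcp_rot": TCP orientation; "ft_force": force on the tool from outside, world axes, zero at the start; "moment": the same for the moment, N m; "opening": opening from 0.0 (shut) to 1.0 (fully open).
Only numpy, scipy, OpenCV 4.12 (cv2) and the standard library are available. Lean on these libraries where they do the work, as an engineer would, in place of code of your own. Each camera call takes 0.05 s, during which the arm holds its last target. There are 200 camera calls.

## Working session

There is one attempt and no reset: what is moved stays moved. The work goes in short steps, Python scripts to look and compute and a tool call to move; the robot and the scene stay as the last step left them, time stands still between calls to the robot, and variables do not carry over. Pictures are saved under pics/ and viewed, about 8 in all and at most 12, crops included, and the job is handed in when it is done.

Besides the shell and the picture viewer there is one more tool, called after "Request:" as name(argument=value, ...), one argument or row to a line, values as JSON. apply_moves: Moves the arm, as the interface text tells. Its arguments: {"type":"object","properties":{"commands":{"type":"array","items":{"type":"array","items":{"type":"number"}}}},"required":["commands"]}

```bash
mkdir -p pics; ls; cat > h.py <<'E'
import numpy as np, cv2, json
from scipy.spatial.transform import Rotation as R
from cell import env, optics
def cam(name):
    s=env.state(); c=optics.read_camera(name)
    if 'T_tool_cam' in c:
        T=np.eye(4); r=np.array(s['tcp_rot'],float)
        T[:3,:3]=R.from_euler('xyz',r).as_matrix() if r.size==3 else r
        T[:3,3]=s['eef_pos']; W=T@np.array(c['T_tool_cam']); c['eye']=W[:3,3]; c['rotation']=W[:3,:3]
    c['eye']=np.array(c['eye'],float); c['rotation']=np.array(c['rotation'],float)
    return c
def ray(c,u,v):
    d=np.array([(u-c['cx'])/c['fx'],-(v-c['cy'])/c['fy'],-1]); return c['rotation']@d
def onz(c,u,v,z):
    d=ray(c,u,v); return c['eye']+d*(z-c['eye'][2])/d[2]
def proj(c,p):
    q=c['rotation'].T@(np.array(p,float)-c['eye']); return c['cx']-c['fx']*q[0]/q[2], c['cy']+c['fy']*q[1]/q[2]
def save(c,n,crop=None,k=1):
    im=cv2.cvtColor(c['color'],cv2.COLOR_RGB2BGR)
    if crop: a,b,d,e=crop; im=im[b:e,a:d]
    cv2.imwrite('pics/'+n,cv2.resize(im,None,fx=k,fy=k,interpolation=cv2.INTER_CUBIC))
E
python3 - <<'E'
from h import *
s=env.state(); print(s)
a=cam('top'); b=cam('side')
for c in (a,b): print({k:v for k,v in c.items() if k!='color'})
np.savez('top.npz',**a); np.savez('side.npz',**b)
im=np.vstack([a['color'],b['color']])
save(a,'top.png',None,1.5); save(b,'side.png',None,1.5)
E
```

```text
pics
{'t': 0.0, 'joints': array([ 1.02739778e+00,  4.91547236e-01,  1.55948381e+00, -1.52266783e-05,
        1.09169072e+00, -1.05602787e-01]), 'qvel': array([-0.00191718,  0.00108554, -0.00105394, -0.00098603,  0.00120135,
       -0.00141226]), 'tau': array([-6.05736773e-05, -6.12658811e+01, -2.58181626e+01,  6.93409634e-02,
        4.82988730e-02, -6.07353945e-05]), 'eef_pos': array([264.92343497, 566.02447068, 404.1574521 ]), 'tcp_rot': array([-3.14046841e+00, -1.05586446e-04,  2.70380386e+00]), 'ft_force': array([-0.69564118, -0.22757888, -0.15920074]), 'moment': array([ 0.01983407, -0.00209858, -0.03111425]), 'opening': 1.0013133745843996}
{'fx': 410.2828464484225, 'fy': 410.2828464484225, 'cx': 249.20659267233572, 'cy': 188.43435745285527, 'eye': array([5.02656557e+02, 9.44098180e-01, 1.23249767e+03]), 'rotation': array([ 0.08062726,  0.02734746, -1.58251033])}
{'fx': 403.7074360167339, 'fy': 403.7074360167339, 'cx': 251.77291182605663, 'cy': 190.52315060352038, 'eye': array([ 208.39862656, -892.8141491 ,  730.12550226]), 'rotation': array([ 0.98068486,  0.01238493, -0.41000169])}
```

```bash
sed -i "s/    c\['eye'\]=np.array(c\['eye'\],float); c\['rotation'\].*/    c['eye']=np.array(c['eye'],float); r=np.array(c['rotation'],float); c['rotation']=R.from_euler('xyz',r).as_matrix() if r.size==3 else r/" h.py; grep -n "r.size" h.py
```

```text
8:        T[:3,:3]=R.from_euler('xyz',r).as_matrix() if r.size==3 else r
10:    c['eye']=np.array(c['eye'],float); r=np.array(c['rotation'],float); c['rotation']=R.from_euler('xyz',r).as_matrix() if r.size==3 else r
21:    cv2.imwrite('pics/'+n,cv2.resize(im,None,fx=k,fy=k,interpolation=cv2.INTER_CUBIC))
```

View pics/top.png

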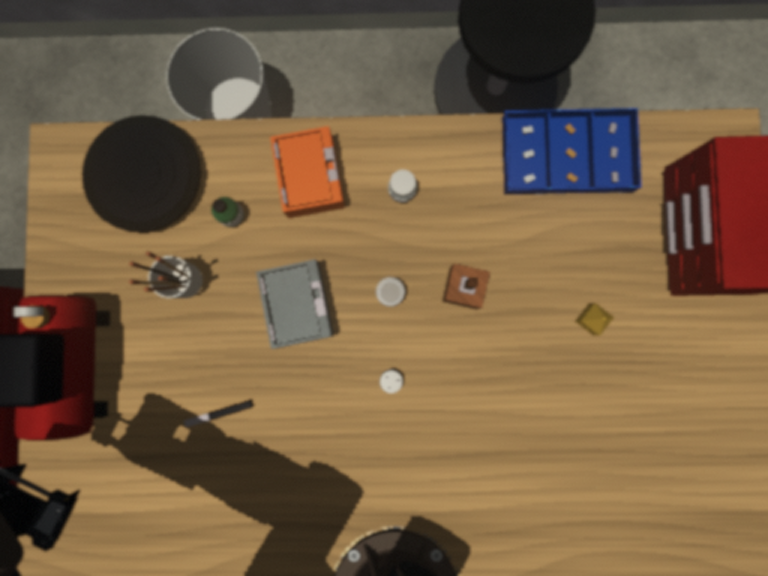

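View pics/side.png

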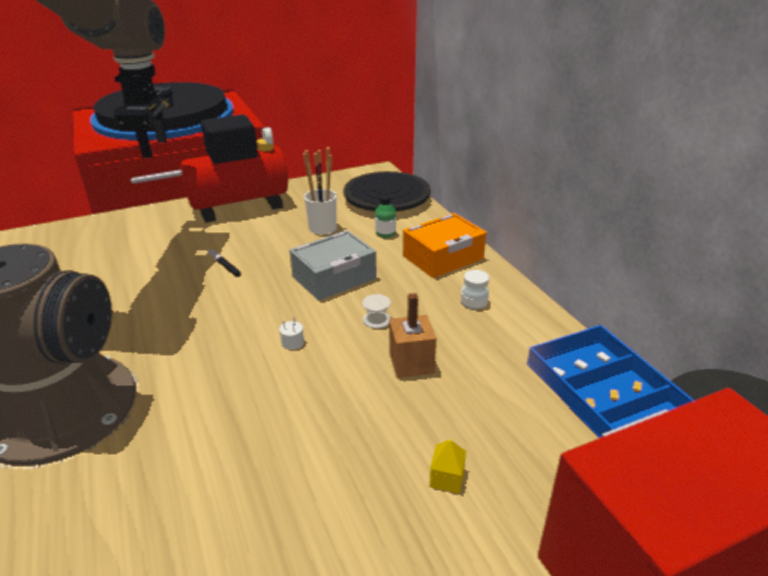

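Top view: grey case at about (295,303), strip on its right side; orange look-alike at (308,170), rejected by colour. The block with the blade is at (467,287), the only brown block, and the spool at (391,291) stands between them. Next I measure.

```bash
python3 - <<'E'
from h import *
c=cam('top'); im=c['color']; hsv=cv2.cvtColor(im,cv2.COLOR_RGB2HSV)
def blob(roi,m,z,n):
    a,b,d,e=roi; M=np.zeros(m.shape,np.uint8); M[b:e,a:d]=m[b:e,a:d]*255
    M=cv2.morphologyEx(M,cv2.MORPH_CLOSE,np.ones((7,7)))
    k=max(cv2.findContours(M,0,2)[0],key=cv2.contourArea); r=cv2.minAreaRect(k)
    P=np.array([onz(c,u,v,z)[:2] for u,v in cv2.boxPoints(r)])
    print(n,r,P.round(0).tolist(),'mid',P.mean(0).round(1),'sides',np.linalg.norm(P[1]-P[0]).round(1),np.linalg.norm(P[2]-P[1]).round(1))
h,s,v=[hsv[...,i].astype(int) for i in range(3)]
blob((165,165,228,240),((s<60)&(v>85)),70,'case')
blob((290,170,332,212),(((h<11)|(h>170))&(s>110)&(v>50)),80,'block')
blob((245,180,275,207),(s<60)&(v>110),45,'spool')
save(c,'top_crop.png',(165,165,335,240),4.5)
w=cam('wrist'); print(w['fx'],w['cx'],w['cy'],np.round(w['T_tool_cam'],3).tolist(),[k for k in w])
E
```

```text
case ((195.75001525878906, 202.25), (52.16688537597656, 40.98826599121094), 78.69007110595703) [[622.0, 257.0], [644.0, 141.0], [498.0, 113.0], [476.0, 227.0]] mid [560.1 184.4] sides 117.5 148.8Traceback (most recent call last):
  File "<stdin>", line 11, in <module>
  File "<stdin>", line 6, in blob
ValueError: max() iterable argument is empty
```

```bash
python3 - <<'E'
from h import *
c=cam('top'); im=c['color']; hsv=cv2.cvtColor(im,cv2.COLOR_RGB2HSV)
print(hsv[[191,185,197,191,175],[302,311,300,320,311]].tolist())
h,s,v=[hsv[...,i].astype(int) for i in range(3)]
m=((h<10)&(s>80)).astype(np.uint8); m[:170]=0;m[212:]=0;m[:,:288]=0;m[:,335:]=0
M=cv2.morphologyEx(m*255,cv2.MORPH_CLOSE,np.ones((7,7)))
k=cv2.findContours(M,0,2)[0]
if k:
    k=max(k,key=cv2.contourArea); r=cv2.minAreaRect(k)
    P=np.array([onz(c,u,v,80)[:2] for u,v in cv2.boxPoints(r)])
    print(r,P.round(0).tolist(),P.mean(0),np.linalg.norm(P[1]-P[0]),np.linalg.norm(P[2]-P[1]))
save(c,'top_crop.png',(165,165,335,240),4.5)
w=cam('wrist'); print(w['fx'],w['cx'],w['cy'],np.round(w['T_tool_cam'],3).tolist(),[k for k in w])
E
```

```text
[[12, 154, 124], [10, 65, 125], [12, 156, 124], [12, 157, 135], [18, 127, 147]]
332.14117541632623 253.48613092595457 190.54379776827918 [[0.001, 0.958, 0.287, 81.344], [1.0, -0.001, -0.0, 0.457], [-0.0, 0.287, -0.958, 19.342], [0.0, 0.0, 0.0, 1.0]] ['color', 'fx', 'fy', 'cx', 'cy', 'T_tool_cam', 'eye', 'rotation']
```

View pics/top_crop.png

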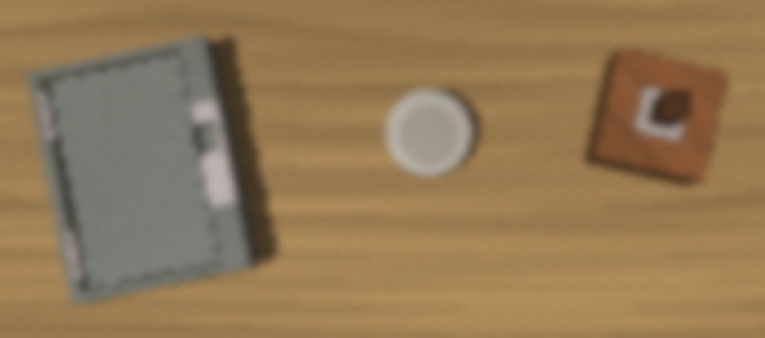

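The crop shows the inlaid strip on the case's right (front) rim with the dark slot at about crop (208,137). The block's top corners are at (615,50), (727,72), (697,185), (590,157), with the collar at (660,112) and the handle top at (672,106).

```bash
cat > geo.py <<'E'
from h import *
CX=np.array([560.1,184.4]); ex=np.array([-.188,.982]); ey=np.array([-ex[1],ex[0]])
E
python3 - <<'E'
from geo import *
c=np.load('top.npz'); c={k:c[k] for k in c}; r=c['rotation']
c['rotation']=R.from_euler('xyz',r).as_matrix() if r.size==3 else r
f=lambda u,v,z: onz(c,165+u/4.5-.5+.5/4.5,165+v/4.5-.5+.5/4.5,z)[:2]
P=np.array([f(*p,80) for p in [(615,50),(727,72),(697,185),(590,157)]])
print(P.round(1).tolist(),P.mean(0),np.linalg.norm(np.roll(P,1,0)-P,axis=1)); e=P[1]-P[0]; print('edge ang',np.degrees(np.arctan2(e[1],e[0])))
print('handle top',f(672,106,150),'collar',f(660,112,86))
s=f(208,137,70); print('slot',s,'in case',(s-CX)@ex,(s-CX)@ey)
print('spool',f(428,132,45), 'spool case',(f(428,132,45)-CX)@ex,(f(428,132,45)-CX)@ey)
E
```

```text
[[630.1, -115.7], [615.2, -185.1], [544.9, -164.7], [563.2, -98.7]] [ 588.3596239  -141.07730251] [68.95177152 70.95766436 73.18675729 68.43635123]
edge ang -102.07166424538232
handle top [ 588.82914929 -141.22411112] collar [ 590.29269618 -142.12209558]
slot [579.59949778 141.15272574] in case -46.13472890245762 -11.018019259489034
spool [582.56594038   1.98799319] spool case -183.3521874802082 12.231903822861648
```

Request:
apply_moves(
  commands=[
    [0, 0, 0, -0.0312, -0.0265, 0, 0.095],
    [0, 0, 0, -0.0312, -0.0265, 0, 0.095],
    [0, 0, 0, -0.0312, -0.0265, 0, 0.095],
    [0, 0, 0, -0.0312, -0.0265, 0, 0.095],
    [0, 0, 0, -0.0312, -0.0265, 0, 0.095],
  ],
)

```text
t: 0.67
eef_pos: [350.3, 378.2, 404.7]
tcp_rot: [3.141, 0.0, 2.704]
ft_force: [1.2, -0.1, 0.4]
opening: 1.0
```

Request:
apply_moves(
  commands=[
    [0, 0, 0, -0.0312, -0.0265, 0, 0.095],
    [0, 0, 0, -0.0312, -0.0265, 0, 0.095],
    [0, 0, 0, -0.0312, -0.0265, 0, 0.095],
    [0, 0, 0, -0.0312, -0.0265, 0, 0.095],
    [0, 0, 0, -0.0312, -0.0265, 0, 0.095],
  ],
)

```text
t: 1.08
eef_pos: [435.5, 191.9, 404.9]
tcp_rot: [3.141, 0.0, 2.704]
ft_force: [1.5, -0.7, -0.4]
opening: 0.996
```

Request:
apply_moves(
  commands=[
    [0, 0, 0, -0.0312, -0.0265, 0, 0.095],
    [0, 0, 0, -0.0312, -0.0265, 0, 0.095],
    [0, 0, 0, -0.0312, -0.0265, 0, 0.095],
    [0, 0, 0, -0.0312, -0.0265, 0, 0.095],
    [0, 0, 0, -0.0312, -0.0265, 0, 0.095],
  ],
)

```text
t: 1.5
eef_pos: [520.7, 5.5, 404.9]
tcp_rot: [3.141, 0.0, 2.704]
ft_force: [0.9, 1.2, -0.3]
opening: 0.997
```

Request:
apply_moves(
  commands=[
    [0, 0, 0, -0.0312, -0.0265, 0, 0.095],
    [0, 0, 0, -0.0312, -0.0265, 0, 0.095],
    [0, 0, -5.3, -0.0312, -0.0265, 0, 0.095],
    [0, 0, -5.3, -0.0312, -0.0265, 0, 0.095],
    [0, 0, 0, 0, 0, 0, 0.095],
  ],
)

```text
t: 1.92
eef_pos: [593.9, -145.1, 404.1]
tcp_rot: [-3.141, 0.002, 2.891]
ft_force: [-0.3, 0.1, 0.6]
opening: 1.0
```

```bash
python3 - <<'E'
from geo import *
s=env.state(); print(s['t'],s['joints'].round(3),s['eef_pos'],s['tcp_rot'])
c=cam('wrist'); save(c,'w1.png',None,1.5)
for p in [(589,-141,150),(589,-141,86)]: print(proj(c,p))
np.savez('w1.npz',**c)
E
```

```text
1.9167 [-3.470e-01  4.720e-01  1.595e+00 -1.000e-03  1.073e+00 -1.668e+00] [ 593.85263262 -145.0514518   404.12339986] [-3.14063192e+00  1.69774989e-03  2.89138337e+00]
(np.float64(256.75871515552205), np.float64(196.57234590637117))
(np.float64(256.1377895921394), np.float64(175.40263297537354))
```

View pics/w1.png

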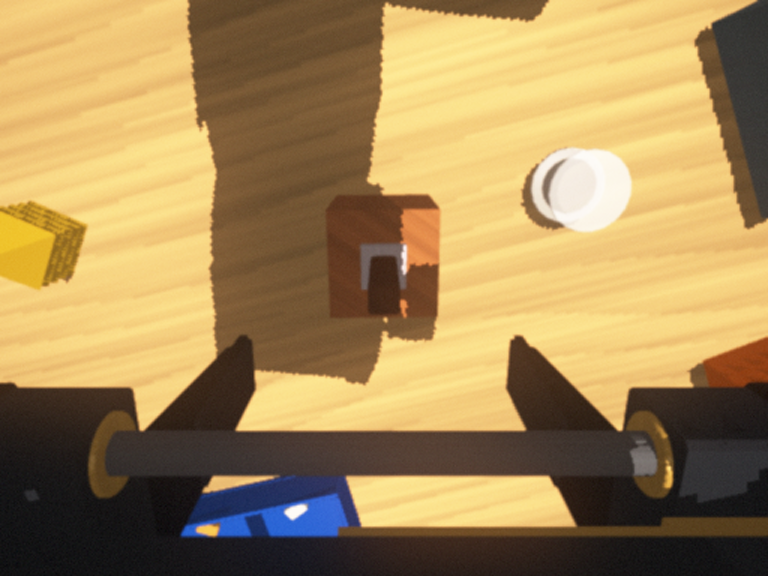

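Request:
apply_moves(
  commands=[
    [0, 0, 0, 0.0058, 0.0027, 0.0, 0.095],
    [0, 0, 0, 0, 0, 0.031, 0.095],
    [0, 0, 0, 0, 0, 0.031, 0.095],
    [0, 0, 0, 0, 0, 0.031, 0.095],
    [0, 0, 0, 0, 0, 0.031, 0.095],
  ],
)

```text
t: 2.38
eef_pos: [585.8, -133.5, 280.2]
tcp_rot: [3.141, 0.001, 2.889]
ft_force: [0.5, -0.5, 0.4]
opening: 1.0
```

Request:
apply_moves(
  commands=[
    [0, 0, 0, 0, 0, 0.0, 0.03],
    [0, 0, 0, 0, 0, 0.0, 0.0],
    [0, 0, 0, 0, 0, 0, 0.0],
    [0, 0, 0, 0, 0, 0, 0.0],
    [0, 0, 0, 0, 0, 0, 0.0],
  ],
)

```text
t: 2.8
eef_pos: [587.0, -135.2, 282.7]
tcp_rot: [-3.141, 0.003, 2.889]
ft_force: [0.3, -0.6, -0.5]
opening: 0.705
```

Request:
apply_moves(
  commands=[
    [0, 0, 0, 0, 0, 0.0, 0.0],
    [0, 0, 0, 0, 0, 0.0, 0.0],
    [0, 0, 0, 0, 0, 0, 0.0],
    [0, 0, 0, 0, 0, 0, 0.0],
    [0, 0, 0, 0, 0, 0, 0.0],
  ],
)

```text
t: 3.22
eef_pos: [586.8, -135.5, 280.8]
tcp_rot: [3.142, 0.0, 2.889]
ft_force: [0.5, -1.1, 0.3]
opening: 0.355
```

Request:
apply_moves(
  commands=[
    [0, 0, 0, -0.0035, -0.0048, 0.002, 0.0335],
    [0, 0, 0, 0, 0, 0.0, 0.03],
    [0, 0, 0, 0, 0, 0, 0.02],
    [0, 0, 0, 0, 0, 0, 0.0],
    [0, 0, 0, 0, 0, 0, 0.0],
  ],
)

```text
t: 3.63
eef_pos: [589.0, -141.0, 278.6]
tcp_rot: [3.142, -0.0, 2.889]
ft_force: [0.3, -0.3, -1.7]
opening: 0.163
```

Request:
apply_moves(
  commands=[
    [0, 0, 0, 0, 0, 0.0, 0.0],
    [0, 0, 0, 0, 0, 0.0, 0.0],
    [0, 0, 0, 0, 0, 0, 0.0],
    [0, 0, 0, 0, 0, 0, 0.0],
    [0, 0, 0, 0, 0, 0, 0.0],
  ],
)

```text
t: 4.05
eef_pos: [589.0, -141.0, 278.7]
tcp_rot: [3.142, 0.0, 2.889]
ft_force: [0.2, -0.2, -1.0]
opening: 0.168
```

Request:
apply_moves(
  commands=[
    [0, 0, 0, 0, 0, -0.025, 0.0],
    [0, 0, 0, 0, 0, -0.025, 0.0],
    [0, 0, 0, 0, 0, -0.025, 0.0],
    [0, 0, 0, 0, 0, -0.025, 0.0],
    [0, 0, 0, 0, 0, 0, 0.0],
  ],
)

```text
t: 4.47
eef_pos: [589.3, -141.0, 383.5]
tcp_rot: [-3.141, 0.007, 2.889]
ft_force: [1.0, -0.5, -0.3]
opening: 0.168
```

```bash
python3 - <<'E'
from geo import *
s=env.state(); print(s['t'],s['eef_pos'],s['tcp_rot'],s['opening'],s['ft_force'])
c=cam('side'); u,v=proj(c,(589,-141,150)); print(u,v)
u=int(u);v=int(v); save(c,'s1.png',(u-50,v-45,u+50,v+55),6)
E
```

```text
4.4667 [ 589.34897804 -141.01206566  383.47839354] [-3.14103855  0.00700042  2.88897609] 0.16765354359190354 [ 1.04824282 -0.50918785 -0.34046511]
274.12699464503305 195.8081587496928
```

View pics/s1.png

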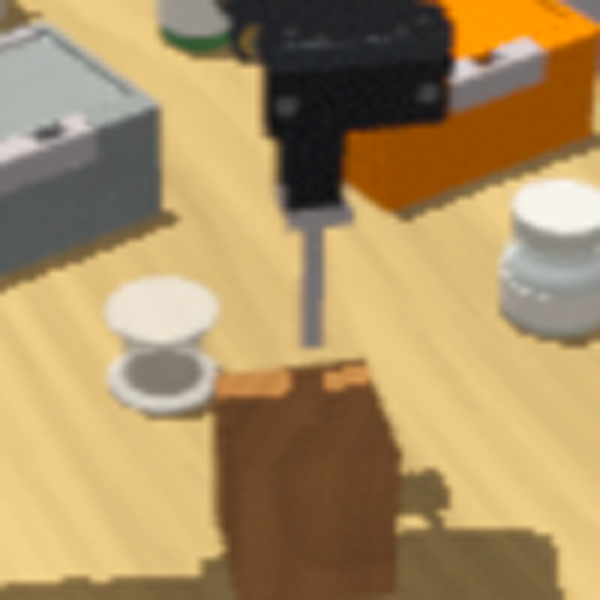

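Request:
apply_moves(
  commands=[
    [0, 0, 0, 0.0105, 0.039, 0, 0.0],
    [0, 0, 0, 0.0105, 0.039, 0, 0.0],
    [0, 0, 0, 0.0105, 0.039, 0, 0.0],
    [0, 0, 0, 0.0105, 0.039, 0, 0.0],
    [0, 0, 0, 0.0105, 0.039, 0, 0.0],
  ],
)

```text
t: 4.93
eef_pos: [586.5, 62.7, 377.5]
tcp_rot: [-3.141, -0.002, 2.888]
ft_force: [0.8, 0.5, -0.3]
opening: 0.167
```

Request:
apply_moves(
  commands=[
    [0, 0, 0, 0.0105, 0.039, 0, 0.0],
    [0, 0, -6.3, 0, 0, 0, 0.0],
    [0, 0, -6.3, 0, 0, 0, 0.0],
    [0, 0, -6.3, 0, 0, 0, 0.0],
    [0, 0, -6.4, 0, 0, 0, 0.0],
  ],
)

```text
t: 5.35
eef_pos: [586.3, 101.8, 377.3]
tcp_rot: [3.141, -0.002, -2.947]
ft_force: [0.0, -0.3, -1.0]
opening: 0.166
```

Request:
apply_moves(
  commands=[
    [0, 0, 0, 0, 0, 0, 0.0],
    [0, 0, 0, 0, 0, 0, 0.0],
    [0, 0, 0, 0, 0, 0, 0.0],
  ],
)

```text
t: 5.6
eef_pos: [586.5, 101.2, 378.1]
tcp_rot: [3.141, -0.001, -2.957]
ft_force: [-0.1, 0.4, -0.9]
opening: 0.166
```

```bash
python3 - <<'E'
from geo import *
s=env.state(); print(s['t'],s['joints'].round(3),s['eef_pos'],s['tcp_rot'],s['opening'],s['ft_force'])
c=cam('wrist'); save(c,'w2.png',None,1.5); np.savez('w2.npz',**c)
print('tip',proj(c,s['eef_pos']+R.from_euler('xyz',s['tcp_rot']).apply([0,0,269])))
for x,y in [(-58,-75),(-58,75),(58,75),(58,-75),(-47,-11)]: print(proj(c,[*(CX+x*ex+y*ey),70]))
E
```

```text
5.6 [ 0.06   0.476  1.665  0.     1.001 -1.696] [586.49481914 101.23989394 378.07817409] [ 3.14136610e+00 -9.41766118e-04 -2.95660991e+00] 0.1663979060331531 [-0.08319078  0.43343759 -0.89368603]
tip (np.float64(252.9564623139554), np.float64(197.9869110022664))
(np.float64(283.04342872439616), np.float64(249.7588069516005))
(np.float64(287.03173422597763), np.float64(85.80053078580231))
(np.float64(426.8411836727436), np.float64(85.29430476308818))
(np.float64(403.9696533444011), np.float64(249.3096836343273))
(np.float64(296.77443920584966), np.float64(185.50742084730138))
```

View pics/w2.png

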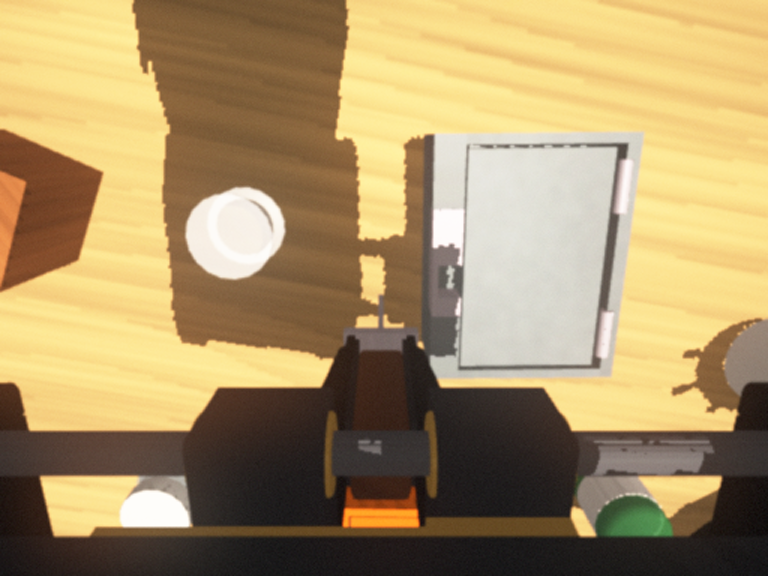

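```bash
python3 - <<'E'
from geo import *
c=dict(np.load('w2.npz'))
g=cv2.cvtColor(c['color'],cv2.COLOR_RGB2GRAY); print(g[170:202,284:312:2])
for u,v in [(289.3,89.3),(285,251),(428.7,88.7),(407,250),(298.7,185.3)]:
    p=onz(c,u,v,70)[:2]; print(p.round(1),((p-CX)@ex).round(1),((p-CX)@ey).round(1))
E
```

```text
[[ 83  97 111 122 122 122 120 124 123 124 126 205 189 212]
 [ 84 100 112 120 121 123 125 123 122 119 126 238 193 213]
 [ 85  99 113 120 122 122 123 121 122 125 127 245 196 213]
 [ 86  99 113 120 121 120 121 122 119 120 127 245 196 214]
 [ 88  97 114 124 122 119 124 125 123 121 143 246 194 218]
 [ 84  99 114 117 121 120 119 124 123 122 158 243 181 215]
 [ 83  96 113 118 116 117 119 121 135 121 138 207 169 217]
 [ 84 101 112 119 110 103 106 125 165 109 109 135 138 218]
 [ 84 100 114 119 107  94  97 130 191 125  99 102 121 218]
 [ 81  98 111 119 103  92  93 141 205 176  95  95 120 219]
 [ 82  97 113 121 104  91  97 179 210 180  95  96 120 214]
 [ 84 100 109 119 103  91  95 191 208 149  95  91 121 216]
 [ 84 101 113 118 101  92  95 180 204 133  93  94 122 214]
 [ 82  97 111 117 104  91  93 125 195 129  93  95 122 213]
 [ 80  97 114 117 100  92  94 107 194 129  92  94 122 218]
 [ 83  98 111 121 101  94  97 123 199 122  95  96 123 216]
 [ 80  99 114 117 101  91  92 129 194 104  92  92 125 216]
 [ 82 100 112 118 102  91  94 132 188  95  90  95 124 217]
 [ 81  97 112 117 101  92  93 147 193 
[... 214 characters left out ...]
7 106 101 101 144 153 118 100  91 141 217]
 [ 82 100 111 116 108 107 107 116 126 113 105  92 144 216]
 [ 82 100 113 118 107 108 108 109 111 112 107  94 146 217]
 [ 81  99 112 117 107 106 105 108 109 113 113  98 151 218]
 [ 82  99 112 115 112 108 108 108 109 111 114 105 155 219]
 [ 83 102 111 116 110 107 110 110 108 109 113 120 162 218]
 [ 81  98 115 118 113 112 113 113 113 113 117 173 166 219]
 [ 78  96 115 119 118 116 115 115 118 117 121 218 175 219]
 [ 79 100 116 113 115 117 116 115 116 116 122 229 179 218]
 [ 81  99 114 117 119 117 117 117 121 117 136 231 180 219]]
[499.7 115.8] -56.0 72.2
[645.6 143.7] -56.1 -76.3
[477.8 229.7] 59.9 72.3
[623.  258.5] 61.0 -75.7
[579.2 142. ] -45.3 -10.8
```

Request:
apply_moves(
  commands=[
    [0, 0, 0, -0.0023, -0.0397, 0, 0.0],
    [0, 0, 0, 0, -0.0397, 0, 0.0],
    [0, 0, 0, 0, -0.0397, 0, 0.0],
    [0, 0, 0, 0, -0.0397, 0, 0.0],
    [0, 0, 0, 0, 0, 0, 0.0],
  ],
)

```text
t: 6.07
eef_pos: [619.4, -60.0, 378.4]
tcp_rot: [-3.14, 0.001, -2.959]
ft_force: [-0.7, -0.2, -0.4]
opening: 0.165
```

Request:
apply_moves(
  commands=[
    [-6.4, 0, 0, 0, 0, 0, 0.0],
    [-6.4, 0, 0, 0, 0, 0, 0.0],
    [-6.4, 0, 0, 0, 0, 0, 0.0],
    [-6.4, 0, 0, 0, 0, 0, 0.0],
  ],
)

```text
t: 6.4
eef_pos: [618.6, -54.5, 378.7]
tcp_rot: [2.689, 0.0, -2.955]
ft_force: [-0.9, 0.0, -1.4]
opening: 0.164
```

Request:
apply_moves(
  commands=[
    [-6.4, 0, 0, 0, 0, 0, 0.0],
    [-6.4, 0, 0, 0, 0, 0, 0.0],
    [-6.4, 0, 0, 0, 0, 0, 0.0],
    [0, 0, 0, 0, 0, 0, 0.0],
    [0, 0, 0, 0, 0, 0, 0.0],
  ],
)

```text
t: 6.82
eef_pos: [618.6, -54.6, 378.2]
tcp_rot: [2.363, -0.002, -2.954]
ft_force: [0.5, 0.6, -1.1]
opening: 0.17
```

```bash
cat >> geo.py <<'E'
CX=CX+2*ex-1.9*ey
a=np.radians(100.83); ex=np.array([np.cos(a),np.sin(a)]); ey=np.array([-ex[1],ex[0]])
C=np.eye(3); C[:2,0]=ex; C[:2,1]=ey
def st(grip=98, tgt=None):
    s=env.state(); M=C.T@R.from_euler('xyz',s['tcp_rot']).as_matrix()
    p=C.T@(s['eef_pos']-np.array([*CX,0])); tip=p+M@[0,0,171+grip]
    print('t',round(s['t'],2),'j',s['joints'].round(2),'tcp',p.round(1),'zdir',M[:,2].round(3),'x',M[:,0].round(3),'tilt',np.degrees(np.arctan2(M[0,2],-M[2,2])).round(1),'tip',tip.round(1),'F',(C.T@s['ft_force']).round(1),'M',(C.T@s['moment']).round(2),'op',round(s['opening']*95,1))
    if tgt is not None: print('move in tool axes',(M.T@(np.array(tgt)-tip)).round(1))
    return s,M,p,tip
E
python3 -c "
from geo import *
st(tgt=(-57.3,-10.7,77.7))"
```

```text
t 6.82 j [-0.28  0.56  1.58  0.68  1.45 -2.28] tcp [-247.7  -10.7  378.2] zdir [ 0.702 -0.    -0.712] x [0.002 1.    0.002] tilt 44.6 tip [-58.8 -10.7 186.7] F [ 0.5 -0.6 -1.1] M [-0.01  0.45  0.02] op 16.2
move in tool axes [ -0.2 -75.5  78.7]
```

Request:
apply_moves(
  commands=[
    [0, 0, 0, 0, -0.0252, 0.0262, 0.0],
    [0, 0, 0, 0, -0.0252, 0.0262, 0.0],
    [0, 0, 0, 0, -0.0252, 0.0262, 0.0],
    [0, 0, 0, 0, 0, 0, 0.0],
    [0, 0, 0, 0, 0, 0, 0.0],
  ],
)

```text
t: 7.23
eef_pos: [618.4, -52.3, 269.1]
tcp_rot: [2.361, -0.003, -2.953]
ft_force: [-0.4, 0.6, -0.3]
opening: 0.168
```

```bash
python3 -c "
from geo import *
st(tgt=(-32.5,-10.7,53))
c=cam('wrist'); save(c,'w3.png',(130,90,430,300),2.5)
d=cam('side'); u,v=proj(d,[*(CX-50*ex-10*ey),75]); print(u,v); save(d,'s3.png',(int(u)-50,int(v)-40,int(u)+50,int(v)+35),8)"
```

```text
t 7.23 j [-0.27  0.69  1.66  0.71  1.29 -2.42] tcp [-245.5  -10.9  269.1] zdir [ 0.704  0.002 -0.71 ] x [0.    1.    0.003] tilt 44.7 tip [-56.1 -10.3  78.1] F [ 0.7  0.2 -0.3] M [-0.    0.42 -0.03] op 16.0
move in tool axes [-0.5 -0.9 34.4]
232.19622480692706 170.12630744646907
```

View pics/w3.png

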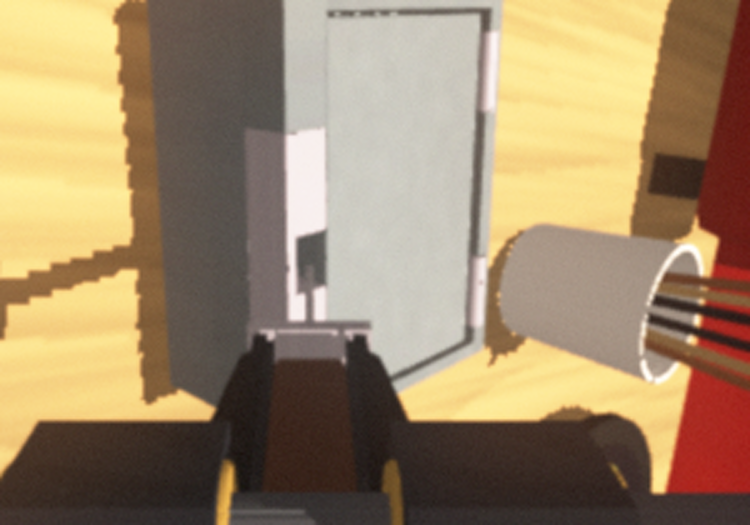

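View pics/s3.png

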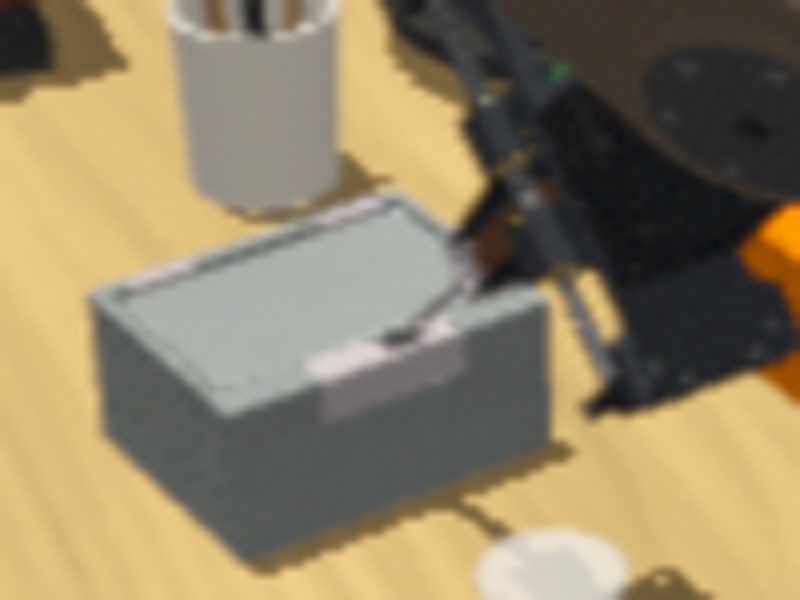

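Ninth-picture budget: 8 used. Both views show the blade tip poised over the dark slot (wrist crop: tip (310,268), slot u 297–325, far end v 232). Insert along the blade's axis.

Request:
apply_moves(
  commands=[
    [0, 0, 0, -0.0005, -0.0009, 0.009, 0.0],
    [0, 0, 0, 0, 0, 0.009, 0.0],
    [0, 0, 0, 0, 0, 0, 0.0],
  ],
)

```text
t: 7.58
eef_pos: [616.1, -39.3, 256.2]
tcp_rot: [2.36, -0.0, -2.952]
ft_force: [0.2, -0.2, -1.4]
opening: 0.166
```

```bash
python3 -c "
from geo import *
st(tgt=(-32.5,-10.7,53))"
```

```text
t 7.58 j [-0.26  0.71  1.68  0.73  1.26 -2.43] tcp [-232.3  -11.   256.2] zdir [ 0.705  0.001 -0.71 ] x [-0.001  1.     0.   ] tilt 44.8 tip [-42.7 -10.9  65.3] F [-0.2 -0.1 -1.4] M [-0.01  0.46 -0.03] op 15.8
move in tool axes [ 0.2 -1.4 15.9]
```

Request:
apply_moves(
  commands=[
    [0, 0, 0, 0, -0.0014, 0, 0.0],
    [0, 0, 0, 0, 0, 0.008, 0.0],
    [0, 0, 0, 0, 0, 0.008, 0.0],
    [0, 0, 0, 0, 0, 0, 0.0],
  ],
)

```text
t: 7.92
eef_pos: [614.1, -29.5, 242.8]
tcp_rot: [2.359, -0.002, -2.952]
ft_force: [-0.5, -0.4, -1.0]
opening: 0.168
```

```bash
python3 -c "
from geo import *
st(tgt=(-32.5,-10.7,53))"
```

```text
t 7.92 j [-0.24  0.72  1.7   0.75  1.23 -2.45] tcp [-222.2  -11.   242.8] zdir [ 0.705  0.001 -0.709] x [-0.     1.     0.002] tilt 44.8 tip [-32.5 -10.6  52.1] F [-0.3  0.6 -1. ] M [-0.01  0.47  0.02] op 16.0
move in tool axes [-0.1  0.7 -0.7]
```

Request:
apply_moves(
  commands=[
    [0, 0, 0, 0, 0.0021, -0.0021, 0.0],
    [0, 0, 0, 0, 0.0021, -0.0021, 0.0],
    [0, 0, 0, 0, 0, 0, 0.0],
    [0, 0, 0, 0, 0, 0, 0.0],
  ],
)

```text
t: 8.25
eef_pos: [614.6, -30.8, 250.1]
tcp_rot: [2.361, 0.0, -2.953]
ft_force: [-0.4, -2.2, -3.6]
opening: 0.166
```

```bash
python3 -c "
from geo import *
st()"
```

```text
t 8.25 j [-0.24  0.71  1.69  0.74  1.24 -2.44] tcp [-223.6  -11.2  250.1] zdir [ 0.704 -0.001 -0.71 ] x [ 0.  1. -0.] tilt 44.7 tip [-34.3 -11.3  59. ] F [-2.   0.8 -3.6] M [0.18 1.54 0.17] op 15.8
```

Request:
apply_moves(
  commands=[
    [0, 0, 0, 0, 0.0028, -0.0014, 0.0],
    [0, 0, 0, 0, 0.0028, -0.0014, 0.0],
    [0, 0, 0, 0, 0, 0, 0.0],
    [0, 0, 0, 0, 0, 0, 0.0],
  ],
)

```text
t: 8.58
eef_pos: [614.2, -29.1, 255.3]
tcp_rot: [2.363, -0.0, -2.953]
ft_force: [1.4, -8.7, -15.6]
opening: 0.178
```

```bash
python3 -c "
from geo import *
st()"
```

```text
t 8.58 j [-0.24  0.7   1.69  0.74  1.24 -2.43] tcp [-221.9  -11.2  255.3] zdir [ 0.702 -0.    -0.712] x [0. 1. 0.] tilt 44.6 tip [-32.9 -11.2  63.8] F [ -8.8   0.3 -15.6] M [0.18 4.83 0.15] op 16.9
```

```bash
python3 -c "
from geo import *
st()
c=cam('wrist'); d=cam('side'); u,v=proj(d,[*(CX-50*ex-10*ey),75]); u=int(u);v=int(v)
A=cv2.resize(c['color'][150:270,200:330],None,fx=4,fy=4,interpolation=cv2.INTER_CUBIC)
B=cv2.resize(d['color'][v-40:v+30,u-10:u+26],None,fx=6.86,fy=6.86,interpolation=cv2.INTER_CUBIC)[:480]
B=cv2.copyMakeBorder(B,0,480-B.shape[0],0,0,0)
cv2.imwrite('pics/l1.png',cv2.cvtColor(np.hstack([A,B]),cv2.COLOR_RGB2BGR))"
```

```text
t 8.58 j [-0.24  0.7   1.69  0.74  1.24 -2.43] tcp [-221.9  -11.2  255.3] zdir [ 0.702 -0.    -0.712] x [0. 1. 0.] tilt 44.6 tip [-32.9 -11.2  63.8] F [ -8.8   0.3 -15.6] M [0.18 4.83 0.15] op 16.9
```

View pics/l1.png

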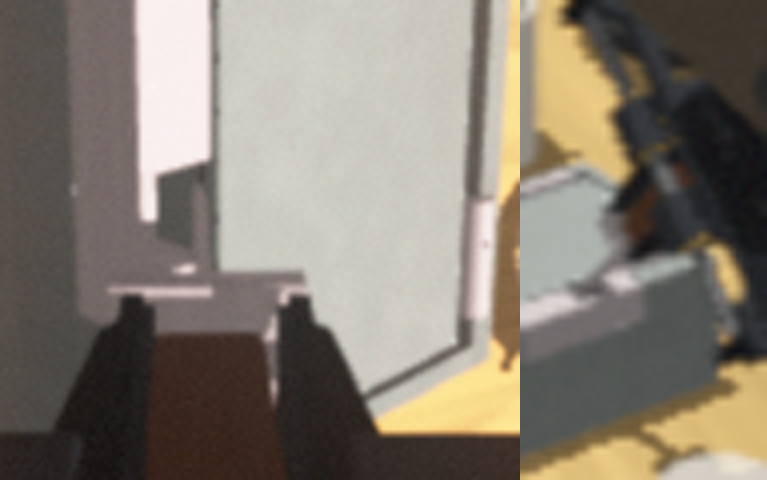

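Request:
apply_moves(
  commands=[
    [0, 0, 0, 0, 0.0014, -0.0014, 0.0],
    [0, 0, 0, 0, 0.0014, -0.0014, 0.0],
    [0, 0, 0, 0, 0, 0, 0.0],
  ],
)

```text
t: 8.93
eef_pos: [614.2, -29.1, 259.2]
tcp_rot: [2.363, -0.0, -2.953]
ft_force: [1.0, -10.2, -16.9]
opening: 0.19
```

```bash
python3 -c "
from geo import *
st()"
```

```text
t 8.93 j [-0.24  0.7   1.69  0.74  1.25 -2.42] tcp [-221.8  -11.2  259.2] zdir [ 0.702 -0.    -0.712] x [0. 1. 0.] tilt 44.6 tip [-33.  -11.2  67.7] F [-10.2   1.  -16.9] M [0.22 4.98 0.17] op 18.1
```

```bash
python3 -c "
from geo import *
st()
c=cam('wrist'); A=c['color'].copy(); k=4; x0,y0=190,60
A=cv2.resize(A[y0:270,x0:340],None,fx=k,fy=k,interpolation=cv2.INTER_CUBIC)[:, :600]
A=A[:600] if A.shape[0]>600 else A
for a,col in [(0,(255,0,0)),(.06,(0,160,0)),(.12,(0,0,255))]:
  for y in (67,20):
    X=47-86*np.cos(a)+2*np.sin(a); Z=67+86*np.sin(a)+2*np.cos(a)
    u,v=proj(c,[*(CX+X*ex+y*ey),Z]); print(a,y,u,v); cv2.circle(A,(int((u-x0+.5)*k),int((v-y0+.5)*k)),3,col,-1)
cv2.imwrite('pics/l2.png',cv2.cvtColor(A,cv2.COLOR_RGB2BGR)); print(A.shape)"
```

```text
t 8.93 j [-0.24  0.7   1.69  0.74  1.25 -2.42] tcp [-221.8  -11.2  259.2] zdir [ 0.702 -0.    -0.712] x [0. 1. 0.] tilt 44.6 tip [-33.  -11.2  67.7] F [-10.2   1.  -16.9] M [0.22 4.98 0.17] op 18.1
0 67 247.49813517214193 95.21048550815699
0 20 247.86260570086688 160.62608356569416
0.06 67 252.8916855960924 95.27064309794244
0.06 20 252.9633795142309 161.5712839411493
0.12 67 258.7305728959607 95.32788051657684
0.12 20 258.47674411484434 162.47550787270978
(600, 600, 3)
```

View pics/l2.png

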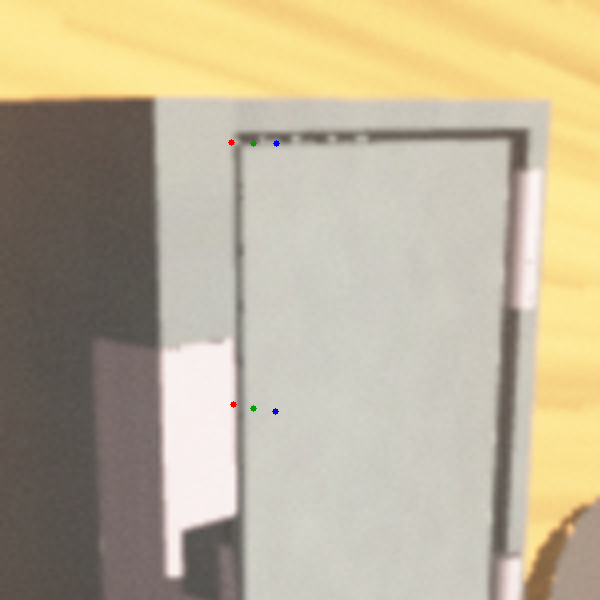

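The lid has not opened: in this crop its front edge still lies near the red "shut" marks. Meanwhile the handle is being turned in the jaws (opening 16 to 18 mm), so pure lifting won't do and I need a true lever on the rim. I'll back out and check the arm's wrist kinematics for a grip that lets the handle be pressed down.

Request:
apply_moves(
  commands=[
    [0, 0, 0, 0, -0.0035, 0.0028, 0.0],
    [0, 0, 0, 0, -0.0035, 0.0028, 0.0],
    [0, 0, 0, 0, 0, 0, 0.0],
  ],
)

```text
t: 9.23
eef_pos: [614.8, -30.2, 250.9]
tcp_rot: [2.36, 0.001, -2.954]
ft_force: [3.2, -3.9, -10.0]
opening: 0.166
```

```bash
cat > kin.py <<'E'
import numpy as np
from scipy.spatial.transform import Rotation as R
# R = Rz(j1) Ry(j2+j3) Rz(s4 j4) Ry(j5) Rz(s6 j6) K
def wrist(q,K=None):
    return R.from_euler('ZYZYZ',[q[0],q[1]+q[2],q[3]*S4,q[4],q[5]*S6])*(K or R.identity())
S4=S6=1
E
python3 - <<'E'
import kin; from kin import *
data=[([1.0274,.49155,1.55948,0,1.0917,-.1056],[-3.14047,0,2.7038]),([-.347,.472,1.595,-.001,1.073,-1.668],[-3.14063,.0017,2.89138]),([.06,.476,1.665,0,1.001,-1.696],[3.14137,-.0009,-2.9566]),([-.28,.56,1.58,.68,1.45,-2.28],[2.363,-.002,-2.954]),([-.24,.72,1.70,.75,1.23,-2.45],[2.359,-.002,-2.952])]
for kin.S4 in (1,-1):
  for kin.S6 in (1,-1):
    Ks=[wrist(q).inv()*R.from_euler('xyz',r) for q,r in data]
    print(kin.S4,kin.S6,[round(np.degrees((Ks[0].inv()*k).magnitude()),1) for k in Ks],Ks[0].as_rotvec().round(3))
E
python3 -c "
from geo import *
st()"
```

```text
t 9.23 j [-0.24  0.71  1.69  0.74  1.24 -2.44] tcp [-223.1  -11.5  250.9] zdir [ 0.704 -0.002 -0.71 ] x [ 0.002  1.    -0.001] tilt 44.8 tip [-33.7 -12.1  59.9] F [ -4.4  -2.4 -10. ] M [-0.33  3.13 -0.37] op 15.7Traceback (most recent call last):
  File "<stdin>", line 5, in <module>
  File "kin.py", line 5, in wrist
    return R.from_euler('ZYZYZ',[q[0],q[1]+q[2],q[3]*S4,q[4],q[5]*S6])*(K or R.identity())
           ~~~~~~~~~~~~^^^^^^^^^^^^^^^^^^^^^^^^^^^^^^^^^^^^^^^^^^^^^^^
  File "scipy/spatial/transform/_rotation.pyx", line 1413, in scipy.spatial.transform._rotation.Rotation.from_euler
ValueError: Expected axis specification to be a non-empty string of upto 3 characters, got ZYZYZ
```

```bash
cat > kin.py <<'E'
import numpy as np
from scipy.spatial.transform import Rotation as R
S4=S6=1
def wrist(q):
    return R.from_euler('ZY',[q[0],q[1]+q[2]])*R.from_euler('ZYZ',[q[3]*S4,q[4],q[5]*S6])
E
python3 - <<'E'
import kin; from kin import *
data=[([1.0274,.49155,1.55948,0,1.0917,-.1056],[-3.14047,0,2.7038]),([-.347,.472,1.595,-.001,1.073,-1.668],[-3.14063,.0017,2.89138]),([.06,.476,1.665,0,1.001,-1.696],[3.14137,-.0009,-2.9566]),([-.28,.56,1.58,.68,1.45,-2.28],[2.363,-.002,-2.954]),([-.24,.72,1.70,.75,1.23,-2.45],[2.359,-.002,-2.952])]
for kin.S4 in (1,-1):
  for kin.S6 in (1,-1):
    Ks=[wrist(q).inv()*R.from_euler('xyz',r) for q,r in data]
    print(kin.S4,kin.S6,[round(np.degrees((Ks[0].inv()*k).magnitude()),1) for k in Ks],Ks[0].as_rotvec().round(3))
kin.S4=kin.S6=1
K=R.from_euler('z',Ks[0].as_rotvec()[2])
def show(name,yj,zdir,j1,s23):
    z=np.array(zdir,float); z/=np.linalg.norm(z); y=np.array(yj,float); y-=z*(y@z); y/=np.linalg.norm(y)
    for sg in (1,-1):
        M=R.from_matrix(np.c_[np.cross(sg*y,z),sg*y,z])
        a=(R.from_euler('ZY',[j1,s23]).inv()*M*K.inv()).as_euler('ZYZ'); print(name,sg,a.round(2),'xt',np.cross(sg*y,z).round(2))
u=lambda d:np.array([np.cos(np.radians(d)),np.sin(np.radians(d)),0])
n=np.array([0,0,-1.])
for dl in (30,40):
    c,s=np.cos(np.radians(dl)),np.sin(np.radians(dl))
    show('pick-%d'%dl,u(-14.5),c*n-s*u(75.5),-.05,2.15)
    for t in (5,40,50):
        c,s=np.cos(np.radians(t)),np.sin(np.radians(t)); show(' lever grip tilt %d'%t,u(10.83),c*n+s*u(100.83),-.1,2.3)
    
E
```

```text
1 1 [np.float64(0.0), np.float64(0.1), np.float64(0.0), np.float64(0.3), np.float64(0.2)] [ 0.    -0.     1.571]
1 -1 [np.float64(0.0), np.float64(179.0), np.float64(177.8), np.float64(110.8), np.float64(91.5)] [ 0.   -0.    1.36]
-1 1 [np.float64(0.0), np.float64(0.1), np.float64(0.0), np.float64(78.0), np.float64(85.9)] [ 0.    -0.     1.571]
-1 -1 [np.float64(0.0), np.float64(179.0), np.float64(177.8), np.float64(135.3), np.float64(139.4)] [ 0.   -0.    1.36]
pick-30 1 [-0.56  1.17  0.68] xt [ 0.22  0.84 -0.5 ]
pick-30 -1 [-0.56  1.17 -2.46] xt [-0.22 -0.84  0.5 ]
 lever grip tilt 5 1 [ 0.11  0.87 -0.15] xt [-0.19  0.98  0.09]
 lever grip tilt 5 -1 [0.11 0.87 2.99] xt [ 0.19 -0.98 -0.09]
 lever grip tilt 40 1 [ 0.73  1.19 -0.48] xt [-0.14  0.75  0.64]
 lever grip tilt 40 -1 [0.73 1.19 2.66] xt [ 0.14 -0.75 -0.64]
 lever grip tilt 50 1 [ 0.87  1.3  -0.52] xt [-0.12  0.63  0.77]
 lever grip tilt 50 -1 [0.87 1.3  2.62] xt [ 0.12 -0.63 -0.77]
pick-40 1 [-0.72  1.25  0.74] xt [ 0.19  0.74 -0.64]
pick-40 -1 [-0.72  1.25 -2.4 ] xt [-0.19 -0.74  0.64]
 lever grip tilt 5 1 [ 0.11  0.87 -0.15] xt [-0.19  0.98  0.09]
 lever grip tilt 5 -1 [0.11 0.87 2.99] xt [ 0.19 -0.98 -0.09]
 lever grip tilt 40 1 [ 0.73  1.19 -0.48] xt [-0.14  0.75  0.64]
 lever grip tilt 40 -1 [0.73 1.19 2.66] xt [ 0.14 -0.75 -0.64]
 lever grip tilt 50 1 [ 0.87  1.3  -0.52] xt [-0.12  0.63  0.77]
 lever grip tilt 50 -1 [0.87 1.3  2.62] xt [ 0.12 -0.63 -0.77]
```

Request:
apply_moves(
  commands=[
    [0, 0, 0, 0, -0.0045, 0.0025, 0.0],
    [0, 0, 0, 0, 0, -0.03, 0.0],
    [0, 0, 0, 0, 0, -0.03, 0.0],
    [0, 0, 0, 0, 0.0235, -0.0236, 0.0],
    [0, 0, 0, 0, 0.0235, -0.0236, 0.0],
  ],
)

```text
t: 9.65
eef_pos: [622.5, -72.9, 356.4]
tcp_rot: [2.356, -0.001, -2.954]
ft_force: [0.4, -0.1, -0.8]
opening: 0.167
```

Request:
apply_moves(
  commands=[
    [0, 0, 0, 0, 0.0235, -0.0236, 0.0],
    [6.4, 0, 0, 0, 0, 0, 0.0],
    [6.4, 0, 0, 0, 0, 0, 0.0],
    [6.4, 0, 0, 0, 0, 0, 0.0],
    [6.4, 0, 0, 0, 0, 0, 0.0],
  ],
)

```text
t: 10.07
eef_pos: [622.2, -71.9, 389.5]
tcp_rot: [2.809, 0.001, -2.952]
ft_force: [0.1, 0.2, -1.5]
opening: 0.165
```

Request:
apply_moves(
  commands=[
    [6.4, 0, 0, 0, 0, 0, 0.0],
    [6.4, 0, 0, 0, 0, 0, 0.0],
    [6.4, 0, 0, 0, 0, 0, 0.0],
    [0, 0, 6.3, 0, 0, 0, 0.0],
    [0, 0, 6.3, 0, 0, 0, 0.0],
  ],
)

```text
t: 10.48
eef_pos: [622.1, -71.3, 389.1]
tcp_rot: [3.14, -0.001, 3.106]
ft_force: [0.3, -0.7, 0.5]
opening: 0.169
```

Request:
apply_moves(
  commands=[
    [0, 0, 6.3, 0, 0, 0, 0.0],
    [0, 0, 6.3, 0, 0, 0, 0.0],
    [0, 0, 0, 0, 0, 0, 0.0],
  ],
)

```text
t: 10.73
eef_pos: [622.2, -71.7, 388.9]
tcp_rot: [3.14, -0.002, 2.885]
ft_force: [-0.5, -0.1, -0.1]
opening: 0.169
```

```bash
python3 -c "
from geo import *
s,M,p,tip=st()
Mw=R.from_euler('xyz',s['tcp_rot']).as_matrix(); print(s['eef_pos'],s['tcp_rot'],Mw.T@(np.array([589,-141,378.7])-s['eef_pos']))
c=cam('wrist');save(c,'w4.png',(130,120,380,300),3)"
```

```text
t 10.73 j [-0.22  0.51  1.57  0.    1.06 -1.54] tcp [-265.2  -11.   388.9] zdir [ 0.002  0.001 -1.   ] x [0.431 0.902 0.002] tilt 0.1 tip [-264.6  -10.8  119.9] F [ 0.   0.5 -0.1] M [-0.03 -0.06  0.  ] op 16.0
[622.22967269 -71.72307781 388.93521496] [ 3.13977558e+00 -1.61899037e-03  2.88520883e+00] [ 14.55937861 -75.45752649  10.12170494]
```

Request:
apply_moves(
  commands=[
    [0, 0, 0, 0.0073, -0.0377, 0, 0.0],
    [0, 0, 0, 0.0073, -0.0378, 0, 0.0],
    [0, 0, 0, 0, 0, 0, 0.0],
    [0, 0, 0, 0, 0, 0, 0.0],
  ],
)

```text
t: 11.12
eef_pos: [589.0, -143.0, 388.8]
tcp_rot: [3.141, -0.001, 2.891]
ft_force: [-0.3, 0.0, -0.0]
opening: 0.167
```

Request:
apply_moves(
  commands=[
    [0, 0, 0, 0, 0, 0.03, 0.0],
    [0, 0, 0, 0, 0, 0.03, 0.0],
    [0, 0, 0, 0, 0, 0.03, 0.0],
    [0, 0, 0, 0, 0, 0.01, 0.0],
    [0, 0, 0, 0, 0, 0.007, 0.0],
  ],
)

```text
t: 11.53
eef_pos: [589.9, -141.0, 280.1]
tcp_rot: [3.141, -0.003, 2.893]
ft_force: [-0.3, 0.3, -0.5]
opening: 0.171
```

Request:
apply_moves(
  commands=[
    [0, 0, 0, 0, 0, 0.001, 0.0],
    [0, 0, 0, 0, 0, 0, 0.0],
  ],
)

```text
t: 11.7
eef_pos: [590.1, -141.5, 281.3]
tcp_rot: [3.141, 0.001, 2.892]
ft_force: [0.4, -0.3, -0.3]
opening: 0.169
```

Request:
apply_moves(
  commands=[
    [0, 0, 0, 0, 0, 0.0012, 0.0],
    [0, 0, 0, 0, 0, 0.0012, 0.0],
    [0, 0, 0, 0, 0, 0, 0.0],
    [0, 0, 0, 0, 0, 0, 0.0],
  ],
)

```text
t: 12.03
eef_pos: [589.7, -141.8, 278.7]
tcp_rot: [3.142, 0.001, 2.891]
ft_force: [-0.9, 0.9, 1.3]
opening: 0.164
```

Request:
apply_moves(
  commands=[
    [0, 0, 0, 0, 0, 0, 0.03],
    [0, 0, 0, 0, 0, 0, 0.05],
    [0, 0, 0, 0, 0, 0, 0.05],
    [0, 0, 0, 0, 0, 0, 0.05],
    [0, 0, 0, 0, 0, 0, 0.05],
  ],
)

```text
t: 12.45
eef_pos: [589.7, -141.8, 278.0]
tcp_rot: [3.142, 0.0, 2.891]
ft_force: [-0.2, -0.2, -0.4]
opening: 0.463
```

Request:
apply_moves(
  commands=[
    [0, 0, 0, 0, 0, -0.03, 0.05],
    [0, 0, 0, 0, 0, -0.03, 0.05],
    [0, 0, 0, 0, 0, -0.03, 0.05],
    [0, 0, 0, 0, 0, 0, 0.05],
  ],
)

```text
t: 12.78
eef_pos: [590.2, -141.9, 373.5]
tcp_rot: [-3.141, 0.008, 2.891]
ft_force: [0.8, 0.1, 0.4]
opening: 0.528
```

```bash
python3 - <<'E'
from geo import *
s,M,p,tip=st()
# desired pick-40 orientation & pre-grasp
dl=np.radians(40); u=lambda d:np.array([np.cos(np.radians(d)),np.sin(np.radians(d)),0])
z=np.cos(dl)*np.array([0,0,-1])-np.sin(dl)*u(75.5); y=u(-14.5); T=np.c_[np.cross(y,z),y,z]
Mw=R.from_euler('xyz',s['tcp_rot']).as_matrix()
print('single turn (tool rotvec deg)',np.degrees(R.from_matrix(Mw.T@T).as_rotvec()))
g=np.array([589,-141,112.]); t=g-171*z
print('grasp tcp',t,'pre', t-60*z,'now',s['eef_pos'])
c=cam('wrist')
print(proj(c,(589,-141,150)),proj(c,(589,-141,86))); save(c,'w5.png',(130,100,380,290),3)
E
```

```text
t 12.78 j [-0.34  0.5   1.64  0.    0.99 -1.66] tcp [-328.2   33.7  373.5] zdir [-0.004 -0.007 -1.   ] x [ 0.426  0.905 -0.008] tilt -0.2 tip [-329.2   31.8  104.5] F [-0.  -0.9  0.4] M [-0.08  0.02 -0.02] op 50.2
single turn (tool rotvec deg) [ 31.64247967 -30.89031012  85.95912373]
grasp tcp [616.5209391  -34.5844244  242.99359977] pre [626.17740896   2.75437405 288.95626636] now [ 590.15015989 -141.91773827  373.50570819]
(np.float64(253.83200614333845), np.float64(215.16199658794756)) (np.float64(253.76816872087656), np.float64(187.2971734099797))
```

View pics/w5.png

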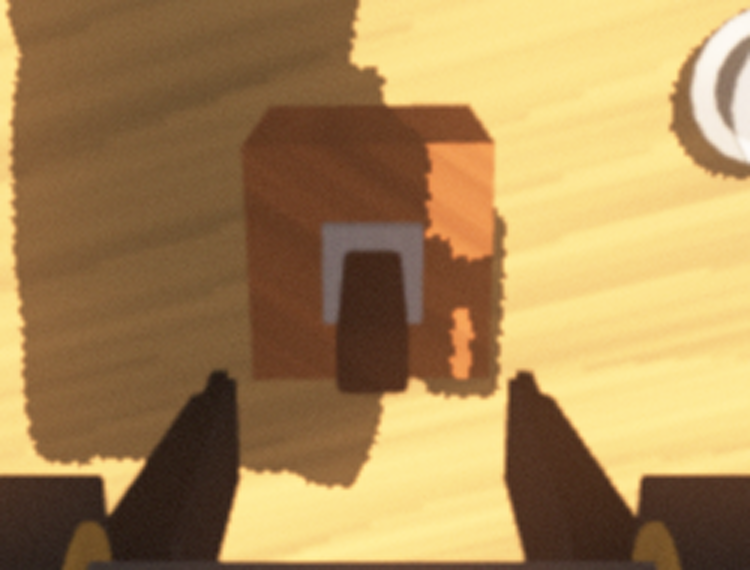

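Picture 11: the blade is back in its block, upright and square to it, with the collar about 3 mm along the slot's long side. Next I re-grip with the gripper tilted 40°, jaws across the blade's width.

Request:
apply_moves(
  commands=[
    [0, 0, 6.93, 0, 0, 0, 0.05],
    [0, 0, 6.93, 0, 0, 0, 0.05],
    [0, 0, 6.93, 0, 0, 0, 0.05],
    [0, 0, 6.93, 0, 0, 0, 0.05],
    [0, 0, 6.93, 0, 0, 0, 0.05],
  ],
)

```text
t: 13.25
eef_pos: [589.5, -141.8, 366.8]
tcp_rot: [-3.141, -0.001, 2.28]
ft_force: [-0.3, 0.4, -0.1]
opening: 0.522
```

Request:
apply_moves(
  commands=[
    [0, 0, 6.93, 0, 0, 0, 0.05],
    [0, 0, 6.93, 0, 0, 0, 0.05],
    [0, 0, 6.93, 0, 0, 0, 0.05],
    [0, 0, 6.93, 0, 0, 0, 0.05],
    [0, 0, 6.93, 0, 0, 0, 0.05],
  ],
)

```text
t: 13.67
eef_pos: [589.5, -141.8, 366.7]
tcp_rot: [-3.14, -0.001, 1.675]
ft_force: [-0.3, 0.7, -0.2]
opening: 0.527
```

Request:
apply_moves(
  commands=[
    [0, 0, 6.93, 0, 0, 0, 0.05],
    [0, 0, 6.93, 0, 0, 0, 0.05],
    [0, 0, 6.93, 0, 0, 0, 0.05],
    [0, 0, 0, 0.0373, 0, 0, 0.05],
    [0, 0, 0, 0.0373, 0, 0, 0.05],
  ],
)

```text
t: 14.08
eef_pos: [608.2, -70.1, 366.8]
tcp_rot: [-3.14, 0.0, 1.314]
ft_force: [1.4, 0.5, -0.5]
opening: 0.523
```

Request:
apply_moves(
  commands=[
    [0, 0, 0, 0.0373, 0, 0, 0.05],
    [0, 0, 0, 0.0373, 0, 0, 0.05],
    [0, -6.67, 0, 0, 0, 0, 0.05],
    [0, -6.67, 0, 0, 0, 0, 0.05],
    [0, -6.67, 0, 0, 0, 0, 0.05],
  ],
)

```text
t: 14.5
eef_pos: [627.0, 3.5, 366.9]
tcp_rot: [-3.141, 0.355, 1.32]
ft_force: [0.3, 0.4, -0.4]
opening: 0.526
```

Request:
apply_moves(
  commands=[
    [0, -6.67, 0, 0, 0, 0, 0.05],
    [0, -6.67, 0, 0, 0, 0, 0.05],
    [0, -6.67, 0, 0, 0, 0, 0.05],
    [0, 0, 0, 0, 0, 0, 0.05],
    [0, 0, 0, 0, 0, 0, 0.05],
  ],
)

```text
t: 14.92
eef_pos: [627.0, 3.0, 366.8]
tcp_rot: [-3.139, 0.695, 1.321]
ft_force: [-0.4, -0.5, 0.1]
opening: 0.523
```

```bash
cat > pick.py <<'E'
from geo import *
s,M,p,tip=st()
dl=np.radians(40); u=lambda d:np.array([np.cos(np.radians(d)),np.sin(np.radians(d)),0])
z=np.cos(dl)*np.array([0,0,-1])-np.sin(dl)*u(75.5); y=u(-14.5); T=np.c_[np.cross(y,z),y,z]
Mw=R.from_euler('xyz',s['tcp_rot']).as_matrix()
print('turn left',np.degrees(R.from_matrix(Mw.T@T).as_rotvec()).round(2))
t=np.array([591.5,-141.5,112.])-171*z
print('to pre',(Mw.T@(t-60*z-s['eef_pos'])).round(1),'to grasp',(Mw.T@(t-s['eef_pos'])).round(1))
E
python3 pick.py
```

```text
t 14.92 j [-0.02  0.57  1.57 -0.71  1.27  0.55] tcp [-192.7  -29.7  366.8] zdir [-0.578  0.275 -0.768] x [ 0.695 -0.326 -0.64 ] tilt -37.0 tip [-348.3   44.2  160.2] F [-0.4  0.5  0.1] M [-0.07 -0.28  0.02] op 49.7
turn left [-0.05 -0.18  0.13]
to pre [49.6  2.  59.9] to grasp [ 49.4   2.1 119.9]
```

Request:
apply_moves(
  commands=[
    [0, 0, 0, 0.025, 0.001, 0.03, 0.05],
    [0, 0, 0, 0.0245, 0.001, 0.03, 0.05],
    [0, 0, 0, 0, 0, 0, 0.05],
    [0, 0, 0, 0, 0, 0.02, 0.05],
    [0, 0, 0, 0, 0, 0, 0.05],
  ],
)

```text
t: 15.33
eef_pos: [625.1, -12.2, 273.8]
tcp_rot: [-3.137, 0.697, 1.319]
ft_force: [0.2, -1.1, -0.3]
opening: 0.527
```

```bash
python3 pick.py
```

```text
t 15.33 j [-0.04  0.68  1.65 -0.77  1.12  0.67] tcp [-207.3  -25.   273.8] zdir [-0.579  0.277 -0.767] x [ 0.694 -0.327 -0.642] tilt -37.0 tip [-363.    49.6   67.5] F [-1.1  0.  -0.3] M [-0.05 -0.29 -0.04] op 50.1
turn left [-0.17 -0.08  0.08]
to pre [  1.7  -0.2 -21.1] to grasp [ 1.6 -0.  38.9]
```

Request:
apply_moves(
  commands=[
    [0, 0, 0, 0.0015, 0, 0.02, 0.05],
    [0, 0, 0, 0, 0, 0.019, 0.05],
    [0, 0, 0, 0, 0, 0, 0.03],
    [0, 0, 0, 0, 0, 0, 0.02],
    [0, 0, 0, 0, 0, 0, 0.0],
  ],
)

```text
t: 15.75
eef_pos: [620.0, -33.7, 245.8]
tcp_rot: [3.139, 0.698, 1.316]
ft_force: [0.7, 0.9, 0.9]
opening: 0.37
```

Request:
apply_moves(
  commands=[
    [0, 0, 0, 0, 0, 0, 0.0],
    [0, 0, 0, 0, 0, 0, 0.0],
    [0, 0, 0, 0, 0, 0, 0.0],
    [0, 0, 0, 0, 0, 0, 0.0],
    [0, 0, 0, 0, 0, 0, 0.0],
  ],
)

```text
t: 16.17
eef_pos: [619.7, -33.6, 244.8]
tcp_rot: [3.14, 0.698, 1.318]
ft_force: [0.4, 4.4, 5.9]
opening: 0.169
```

```bash
python3 pick.py
```

```text
t 16.17 j [-0.08  0.71  1.69 -0.81  1.06  0.71] tcp [-227.4  -15.7  244.8] zdir [-0.582  0.274 -0.766] x [ 0.692 -0.328 -0.643] tilt -37.2 tip [-383.8   57.9   38.8] F [ 4.3 -1.3  5.9] M [ 0.12 -0.32 -0.13] op 16.1
turn left [ 0.08  0.01 -0.  ]
to pre [ -0.   -0.2 -57.6] to grasp [-0.  -0.3  2.4]
```

Request:
apply_moves(
  commands=[
    [0, 0, 0, -0.0236, 0, -0.0281, 0.0],
    [0, 0, 0, -0.0236, 0, -0.0281, 0.0],
    [0, 0, 0, -0.0236, 0, -0.0281, 0.0],
    [0, 0, 0, 0, 0, 0, 0.0],
    [0, 0, 0, 0, 0, 0, 0.0],
  ],
)

```text
t: 16.58
eef_pos: [619.4, -34.0, 356.0]
tcp_rot: [3.137, 0.698, 1.315]
ft_force: [-0.2, -0.1, -2.2]
opening: 0.17
```

```bash
python3 - <<'E'
from geo import *
s,M,p,tip=st()
c=cam('side'); q=cam('wrist'); 
# blade/collar overlay numbers: assumed tool vertical, tip under grip
g=s['eef_pos']+R.from_euler('xyz',s['tcp_rot']).apply([0,0,171]); print('grip',g)
u,v=proj(c,g-[0,0,60]); print('side: collar',proj(c,g-[0,0,34]),'tip',proj(c,g-[0,0,104]))
a=c['color'][int(v)-25:int(v)+30,int(u)-25:int(u)+25]; g=cv2.cvtColor(a,cv2.COLOR_RGB2HSV)
print(int(u)-25,int(v)-25); print(np.array2string(g[:,8:42,1],max_line_width=250,threshold=9999))
E
```

```text
t 16.58 j [-0.08  0.57  1.61 -0.74  1.21  0.54] tcp [-227.7  -15.3  356. ] zdir [-0.582  0.272 -0.766] x [ 0.692 -0.33  -0.642] tilt -37.2 tip [-384.2   57.9  149.8] F [-0.1  0.2 -2.2] M [-0.06 -0.36 -0.03] op 16.2
grip [ 592.39068168 -140.47754632  224.93116031]
side: collar (np.float64(275.5689495670366), np.float64(181.77043465220365)) tip (np.float64(275.01379712647696), np.float64(204.694112334475))
250 165
[[115 112 113 112 114 114 115 116 115 121 124  41  14  14  40 108 149 148 125 138 145 139  85  15  99 227 255 255 255 255 255 255 255 255]
 [114 113 111 113 113 113 114 114 116 122 124  45  28   7  16 104 147 135 142 140 151 132  81  22  94 234 255 255 255 255 255 255 255 255]
 [115 112 112 113 113 113 110 115 115 117 130  92  21  26  11 117 131 141 140 140 138 136  77  15 114 253 255 255 255 255 255 255 255 255]
 [115 113 113 114 112 113 112 112 112 114 131 127  39  20  23  99 137 141 144 147 140 130  75   8 105 239 255 255 255 255 255 255 255 255]
 [114 115 114 114 112 113 112 111 113 113 135 148  22  21   7  92 129 141 136 151 134 130  78  15 109 239 255 255 255 255 255 25
[... 6261 characters left out ...]
128]
 [ 25  54 129 159 161 166 160 161 163 161 157 164 160 160 154 165 162 159 163 163 167 156 168 161 169 169 168 167 164 137 128 128 123 123]
 [ 45  94 152 157 157 154 163 158 165 161 159 169 166 160 165 161 169 161 159 159 159 164 163 166 165 163 164 163 168 146 131 125 124 126]
 [ 97 137 160 157 158 157 164 162 167 166 165 162 163 162 165 163 155 158 163 159 174 161 158 164 165 169 169 165 163 154 130 125 124 125]
 [125 136 162 151 164 163 164 163 170 162 163 163 165 168 159 156 164 154 160 157 163 160 156 163 166 168 157 165 164 151 135 126 125 126]
 [130 145 155 161 158 154 165 164 167 169 165 165 164 156 157 159 164 164 164 163 162 162 160 159 166 159 163 154 162 159 147 132 123 125]]
```

Request:
apply_moves(
  commands=[
    [-4.07, 0, -4.85, 0, 0, 0, 0.0],
    [-4.07, 0, -4.85, 0, 0, 0, 0.0],
    [-4.07, 0, -4.85, 0, 0, 0, 0.0],
    [-4.07, 0, -4.85, 0, 0, 0, 0.0],
    [0, 6.71, 0, 0, 0, 0, 0.0],
  ],
)

```text
t: 17.1
eef_pos: [619.2, -33.9, 351.9]
tcp_rot: [-3.136, 0.585, 1.773]
ft_force: [-1.2, 1.1, -2.0]
opening: 0.167
```

Request:
apply_moves(
  commands=[
    [0, 6.71, 0, 0, 0, 0, 0.0],
    [0, 6.71, 0, 0, 0, 0, 0.0],
    [0, 6.71, 0, 0, 0, 0, 0.0],
    [0, 6.71, 0, 0, 0, 0, 0.0],
    [0, 6.71, 0, 0, 0, 0, 0.0],
  ],
)

```text
t: 17.52
eef_pos: [619.5, -34.1, 352.3]
tcp_rot: [-3.14, -0.011, 1.76]
ft_force: [-0.7, 0.4, -2.0]
opening: 0.169
```

Request:
apply_moves(
  commands=[
    [0, 6.71, 0, 0, 0, 0, 0.0],
    [0, 0, 0, 0, 0, 0, 0.0],
    [0, 0, 0, 0, 0, 0, 0.0],
  ],
)

```text
t: 17.77
eef_pos: [619.5, -34.6, 352.5]
tcp_rot: [-3.138, -0.118, 1.759]
ft_force: [0.2, -1.0, -1.9]
opening: 0.167
```

```bash
cat > lev.py <<'E'
import sys; from geo import *
L=105; dl=np.radians(40); b=np.array([np.sin(dl),0,np.cos(dl)])  # blade direction in gripper frame
TIP=np.array([0,0,171])+L*b
def lev(tgt=None,rim=False):
    s=env.state(); M=C.T@R.from_euler('xyz',s['tcp_rot']).as_matrix(); p=C.T@(s['eef_pos']-np.array([*CX,0]))
    bd=M@b; tip=p+M@TIP; ph=np.degrees(np.arctan2(bd[0],-bd[2]))
    k=lambda X:(tip+bd*(X-tip[0])/bd[0])[2]
    print('t',round(s['t'],2),'j',s['joints'].round(2),'tcp',p.round(1),'blade',bd.round(3),'phi',ph.round(1),'jaw',M[:,1].round(3),'tip',tip.round(1),'z@-39 %.1f z@-54 %.1f'%(k(-39),k(-54)),'F',(C.T@s['ft_force']).round(1),'M',(C.T@s['moment']).round(2),'op',round(s['opening']*95,1))
    if tgt: print('move',(M.T@(np.array(tgt)-tip)).round(1), 'per mm X',M[0].round(3),'Z',M[2].round(3))
lev([float(v) for v in sys.argv[1:4]] if len(sys.argv)>3 else None)
E
python3 lev.py -58 -10.7 81
```

```text
t 17.77 j [-0.18  0.54  1.62  0.13  1.03 -0.43] tcp [-228.3  -15.3  352.5] blade [ 0.729  0.002 -0.685] phi 46.8 jaw [-0.001 -1.    -0.003] tip [-131.5  -14.6  110.8] z@-39 23.9 z@-54 38.0 F [-1.  -0.  -1.9] M [ 0.01  0.14 -0.01] op 15.9
move [69.5 -3.8 38.3] per mm X [ 0.993 -0.001  0.118] Z [ 0.118 -0.003 -0.993]
```

Request:
apply_moves(
  commands=[
    [0, 0, 0, 0.0346, -0.0019, 0.0206, 0.0],
    [0, 0, 0, 0.0346, -0.0019, 0.0206, 0.0],
    [0, 0, 0, 0, 0, 0, 0.0],
    [0, 0, 0, 0, 0, 0, 0.0],
  ],
)

```text
t: 18.1
eef_pos: [601.4, 39.2, 320.3]
tcp_rot: [-3.139, -0.118, 1.763]
ft_force: [0.2, 0.1, -1.0]
opening: 0.162
```

```bash
python3 lev.py -31 -10.7 52.6; python3 - <<'E'
from geo import *
exec(open('lev.py').read().split('lev([')[0].replace('import sys; from geo import *',''))
s=env.state(); c=cam('wrist'); Mw=R.from_euler('xyz',s['tcp_rot'])
tip=s['eef_pos']+Mw.apply(TIP); col=s['eef_pos']+Mw.apply(TIP-70*b)
print('tip px',proj(c,tip),'collar',proj(c,col),'slot',proj(c,[*(CX-47*ex-10.7*ey),70]))
u,v=proj(c,tip); save(c,'w6.png',(int(u)-60,int(v)-50,int(u)+60,int(v)+50),6)
d=cam('side'); u2,v2=proj(d,tip); print('side tip',u2,v2); 
A=cv2.imread('pics/w6.png'); B=cv2.resize(cv2.cvtColor(d['color'][int(v2)-25:int(v2)+25,int(u2)-20:int(u2)+20],cv2.COLOR_RGB2BGR),None,fx=8,fy=8,interpolation=cv2.INTER_CUBIC)
print(A.shape,B.shape)
W=np.zeros((600,480+320,3),np.uint8); A=cv2.resize(A,(480,400)); W[:400,:480]=A; W[:400,480:]=B
cv2.imwrite('pics/w6c.png',W[:400])
E
```

```text
t 18.1 j [-0.06  0.56  1.7   0.14  0.92 -0.34] tcp [-152.4  -11.4  320.3] blade [ 0.729  0.004 -0.685] phi 46.8 jaw [ 0.004 -1.    -0.003] tip [-55.7 -10.4  78.6] z@-39 62.9 z@-54 77.0 F [ 0.1 -0.2 -1. ] M [0.06 0.16 0.01] op 15.4
move [21.4  0.5 28.7] per mm X [0.993 0.004 0.118] Z [ 0.118 -0.003 -0.993]
tip px (np.float64(252.89322140917548), np.float64(112.949660761901)) collar (np.float64(252.62892152977028), np.float64(200.475372643082)) slot (np.float64(253.48538858755035), np.float64(101.01071196233633))
side tip 233.20552003397196 169.86458953425546
(600, 720, 3) (400, 320, 3)
```

Request:
apply_moves(
  commands=[
    [0, 0, 0, -0.0006, 0.0003, 0.0023, 0.0],
    [0, 0, 0, 0.0048, 0, 0.0058, 0.0],
    [0, 0, 0, 0.0048, 0, 0.0058, 0.0],
    [0, 0, 0, 0, 0, 0, 0.0],
    [0, 0, 0, 0, 0, 0, 0.0],
  ],
)

```text
t: 18.62
eef_pos: [600.1, 48.1, 308.5]
tcp_rot: [-3.141, -0.121, 1.76]
ft_force: [-0.9, -1.6, -0.1]
opening: 0.166
```

```bash
python3 lev.py -31 -10.7 52.6
```

```text
t 18.62 j [-0.05  0.57  1.71  0.15  0.89 -0.33] tcp [-143.4  -11.8  308.5] blade [ 0.731  0.001 -0.683] phi 47.0 jaw [ 0.001 -1.    -0.001] tip [-45.9 -11.5  67.1] z@-39 60.6 z@-54 74.6 F [-1.4  1.2 -0.1] M [0.03 0.16 0.02] op 15.8
move [13.1 -0.8 16.2] per mm X [0.993 0.001 0.121] Z [ 0.121 -0.001 -0.993]
```

Request:
apply_moves(
  commands=[
    [0, 0, 0, 0.0043, -0.0008, 0.0055, 0.0],
    [0, 0, 0, 0.0043, 0, 0.0055, 0.0],
    [0, 0, 0, 0.0043, 0, 0.005, 0.0],
    [0, 0, 0, 0, 0, 0, 0.0],
    [0, 0, 0, 0, 0, 0, 0.0],
  ],
)

```text
t: 19.03
eef_pos: [596.6, 62.8, 294.2]
tcp_rot: [-3.141, -0.121, 1.761]
ft_force: [1.4, -1.4, -1.2]
opening: 0.167
```

```bash
python3 lev.py -31 -10.7 52.6
```

```text
t 19.03 j [-0.02  0.59  1.73  0.16  0.86 -0.32] tcp [-128.3  -11.   294.2] blade [ 0.731  0.001 -0.682] phi 47.0 jaw [ 0.001 -1.    -0.001] tip [-30.8 -10.7  52.8] z@-39 60.5 z@-54 74.5 F [-1.6 -1.1 -1.2] M [0.06 0.12 0.01] op 15.9
move [-0.2 -0.   0.2] per mm X [0.993 0.001 0.121] Z [ 0.121 -0.001 -0.993]
```

Request:
apply_moves(
  commands=[
    [0, 3, 0, -0.0127, 0, 0.0035, 0.0],
    [0, 3, 0, -0.0127, 0, 0.0035, 0.0],
    [0, 0, 0, 0, 0, 0, 0.0],
  ],
)

```text
t: 19.28
eef_pos: [601.5, 37.5, 283.6]
tcp_rot: [-3.141, -0.23, 1.758]
ft_force: [0.5, 5.7, 1.6]
opening: 0.166
```

```bash
python3 lev.py -27 -10.7 51.8
```

```text
t 19.28 j [-0.08  0.61  1.73  0.29  0.89 -0.46] tcp [-154.   -11.1  283.6] blade [ 0.8   -0.001 -0.6  ] phi 53.2 jaw [-0.002 -1.    -0.   ] tip [-31.1 -11.3  54.1] z@-39 60.0 z@-54 71.3 F [ 5.5 -1.6  1.6] M [-0.19 -1.39 -0.23] op 15.7
move [ 3.5 -0.6  3.2] per mm X [ 0.974 -0.002  0.228] Z [ 0.228 -0.    -0.974]
```

Request:
apply_moves(
  commands=[
    [0, 0, 0, 0.0031, 0.0004, 0.0026, 0.0],
    [0, 3, 0, -0.0119, 0, 0.0027, 0.0],
    [0, 3, 0, -0.0119, 0, 0.0027, 0.0],
    [0, 0, 0, 0, 0, 0, 0.0],
  ],
)

```text
t: 19.62
eef_pos: [605.0, 20.5, 270.3]
tcp_rot: [-3.14, -0.332, 1.759]
ft_force: [0.3, 5.2, 0.2]
opening: 0.168
```

```bash
python3 lev.py -27 -10.7 51.8
```

```text
t 19.62 j [-0.12  0.63  1.73  0.4   0.93 -0.57] tcp [-171.4  -11.4  270.3] blade [ 0.857  0.    -0.515] phi 59.0 jaw [-0.001 -1.    -0.001] tip [-25.7 -11.3  54.6] z@-39 62.5 z@-54 71.6 F [ 5.1 -1.3  0.2] M [-0.22 -0.84 -0.14] op 15.9
move [-2.1 -0.6  2.2] per mm X [ 0.945 -0.001  0.326] Z [ 0.326 -0.001 -0.945]
```

Request:
apply_moves(
  commands=[
    [0, 3, 0, -0.0119, 0, 0.0027, 0.0],
    [0, 3, 0, -0.0119, 0, 0.0027, 0.0],
    [0, 0, 0, 0, 0, 0, 0.0],
  ],
)

```text
t: 19.87
eef_pos: [608.9, 0.6, 256.9]
tcp_rot: [-3.14, -0.436, 1.758]
ft_force: [0.6, 3.7, 2.1]
opening: 0.167
```

```bash
python3 lev.py -27 -10.7 51.8
```

```text
t 19.87 j [-0.16  0.66  1.72  0.5   0.98 -0.68] tcp [-191.7  -11.5  256.9] blade [ 0.906 -0.    -0.423] phi 65.0 jaw [-0.001 -1.    -0.002] tip [-24.4 -11.3  57.5] z@-39 64.3 z@-54 71.3 F [ 3.5 -1.3  2.1] M [-0.1  -0.63 -0.1 ] op 15.9
move [-4.8 -0.6  4. ] per mm X [ 0.907 -0.001  0.422] Z [ 0.422 -0.002 -0.907]
```

Request:
apply_moves(
  commands=[
    [0, 3, 0, -0.0119, 0, 0.0027, 0.0],
    [0, 3, 0, -0.0119, 0, 0.0027, 0.0],
    [0, 0, 0, 0, 0, 0, 0.0],
  ],
)

```text
t: 20.12
eef_pos: [612.5, -17.7, 241.7]
tcp_rot: [-3.139, -0.54, 1.758]
ft_force: [0.5, 2.2, 3.5]
opening: 0.165
```

```bash
python3 lev.py
```

```text
t 20.12 j [-0.2   0.7   1.71  0.58  1.04 -0.77] tcp [-210.3  -11.6  241.7] blade [ 0.945 -0.    -0.326] phi 71.0 jaw [-0.001 -1.    -0.002] tip [-23.1 -11.4  60.8] z@-39 66.3 z@-54 71.5 F [ 2.1 -0.9  3.5] M [-0.08 -0.56 -0.12] op 15.7
```

Request:
apply_moves(
  commands=[
    [0, 3, 0, -0.0119, 0, 0.0027, 0.0],
    [0, 3, 0, -0.0119, 0, 0.0027, 0.0],
    [0, 0, 0, 0, 0, 0, 0.0],
  ],
)

```text
t: 20.37
eef_pos: [615.7, -34.5, 224.7]
tcp_rot: [-3.139, -0.645, 1.758]
ft_force: [1.0, 0.5, 7.2]
opening: 0.167
```

```bash
python3 lev.py
```

```text
t 20.37 j [-0.24  0.74  1.7   0.66  1.11 -0.85] tcp [-227.4  -11.6  224.7] blade [ 0.974 -0.    -0.226] phi 76.9 jaw [-0.001 -1.    -0.002] tip [-22.4 -11.4  64.3] z@-39 68.2 z@-54 71.6 F [ 0.3 -1.1  7.2] M [-0.11 -0.92 -0.19] op 15.9
```

Request:
apply_moves(
  commands=[
    [0, 3, 0, -0.0119, 0, 0.0027, 0.0],
    [0, 3, 0, -0.0119, 0, 0.0027, 0.0],
    [0, 0, 0, 0, 0, 0, 0.0],
  ],
)

```text
t: 20.62
eef_pos: [618.7, -49.3, 205.6]
tcp_rot: [-3.139, -0.749, 1.757]
ft_force: [2.5, 1.6, 6.0]
opening: 0.167
```

```bash
python3 lev.py
```

```text
t 20.62 j [-0.27  0.78  1.69  0.72  1.17 -0.92] tcp [-242.5  -11.7  205.6] blade [ 0.992 -0.    -0.123] phi 82.9 jaw [-0.001 -1.    -0.002] tip [-21.9 -11.6  67.4] z@-39 69.6 z@-54 71.4 F [ 1.1 -2.8  6. ] M [-0.32 -0.74 -0.46] op 15.9
```

Request:
apply_moves(
  commands=[
    [0, 3, 0, -0.0119, 0, 0.0027, 0.0],
    [0, 3, 0, -0.0119, 0, 0.0027, 0.0],
    [0, 0, 0, 0, 0, 0, 0.0],
  ],
)

```text
t: 20.87
eef_pos: [621.1, -62.1, 185.0]
tcp_rot: [-3.138, -0.854, 1.757]
ft_force: [3.3, 1.6, 5.4]
opening: 0.168
```

```bash
python3 lev.py
```

```text
t 20.87 j [-0.29  0.83  1.68  0.78  1.25 -0.98] tcp [-255.6  -11.7  185. ] blade [ 1.    -0.001 -0.019] phi 88.9 jaw [-0.001 -1.    -0.002] tip [-21.7 -11.6  70.6] z@-39 70.9 z@-54 71.2 F [ 0.9 -3.5  5.4] M [-0.39 -0.64 -0.71] op 16.0
```

Request:
apply_moves(
  commands=[
    [0, 3, 0, -0.0119, 0, 0.0027, 0.0],
    [0, 0, 0, 0.0023, 0, -0.002, 0.0],
    [0, 0, 0, 0.0023, 0, -0.002, 0.0],
    [0, 0, 0, 0, 0, 0, 0.0],
  ],
)

```text
t: 21.2
eef_pos: [622.0, -67.7, 182.0]
tcp_rot: [-3.141, -0.903, 1.761]
ft_force: [-0.5, -0.2, -2.4]
opening: 0.167
```

```bash
python3 lev.py
```

```text
t 21.2 j [-0.31  0.84  1.67  0.8   1.29 -1.  ] tcp [-261.2  -11.5  182. ] blade [1.    0.002 0.03 ] phi 91.7 jaw [ 0.002 -1.    -0.   ] tip [-22.  -11.   79.2] z@-39 78.7 z@-54 78.3 F [-0.1  0.5 -2.4] M [0.19 0.89 0.23] op 15.9
```

Request:
apply_moves(
  commands=[
    [0, 0, 0, 0.0023, 0, -0.002, 0.0],
    [0, 0, 0, 0.0023, 0, -0.002, 0.0],
    [0, 0, 0, 0.0023, 0, -0.002, 0.0],
    [0, 0, 0, 0, 0, 0, 0.0],
  ],
)

```text
t: 21.53
eef_pos: [622.3, -68.8, 190.8]
tcp_rot: [3.14, -0.906, 1.762]
ft_force: [-0.9, 0.5, -0.8]
opening: 0.169
```

```bash
python3 lev.py
```

```text
t 21.53 j [-0.31  0.82  1.67  0.8   1.3  -0.99] tcp [-262.4  -11.6  190.8] blade [0.999 0.001 0.033] phi 91.9 jaw [ 0.001 -1.     0.001] tip [-22.9 -11.5  88.8] z@-39 88.2 z@-54 87.7 F [ 0.6  0.8 -0.8] M [0.06 0.68 0.02] op 16.0
```

```bash
python3 - <<'E'
from geo import *
d=cam('side'); u,v=proj(d,[*CX,80]); u=int(u);v=int(v)
c=cam('wrist'); t=cam('top'); tu,tv=[int(q) for q in proj(t,[*CX,80])]
A=cv2.resize(d['color'][v-40:v+40,u-50:u+50],(500,400),interpolation=cv2.INTER_CUBIC)
B=cv2.resize(t['color'][tv-40:tv+40,tu-30:tu+30],(300,400),interpolation=cv2.INTER_CUBIC)
cv2.imwrite('pics/op.png',cv2.cvtColor(np.hstack([A,B]),cv2.COLOR_RGB2BGR))
E
```

```text
(no output)
```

View pics/op.png

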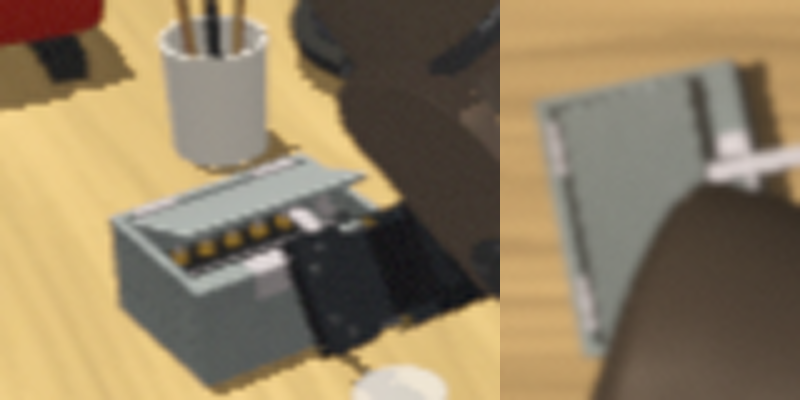

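The last permitted picture (12) shows the lid up about 0.25 rad, resting on the blade. Next I swing it on along the arc of the lid.

Request:
apply_moves(
  commands=[
    [0, 0, 0, 0.0106, 0, -0.0006, 0.0],
    [0, 0, 0, 0.0106, 0, -0.0006, 0.0],
    [0, 0, 0, 0.0105, 0, 0.0009, 0.0],
    [0, 0, 0, 0.0105, 0, 0.0009, 0.0],
    [0, 0, 0, 0, 0, 0, 0.0],
  ],
)

```text
t: 22.1
eef_pos: [617.1, -41.2, 224.7]
tcp_rot: [3.139, -0.906, 1.764]
ft_force: [-0.6, 0.4, -0.8]
opening: 0.171
```

```bash
python3 lev.py 21.6 -11 132
```

```text
t 22.1 j [-0.27  0.77  1.69  0.82  1.31 -0.94] tcp [-234.3  -11.7  224.7] blade [0.999 0.002 0.034] phi 91.9 jaw [ 0.002 -1.     0.002] tip [  5.3 -11.4 122.8] z@-39 121.3 z@-54 120.8 F [ 0.5  0.5 -0.8] M [0.1  0.56 0.02] op 16.2
move [17.3 -0.3  7.2] per mm X [0.617 0.002 0.787] Z [ 0.787  0.002 -0.617]
```

Request:
apply_moves(
  commands=[
    [0, 0, 0, 0.0097, 0, 0.0039, 0.0],
    [0, 0, 0, 0.0097, 0, 0.0039, 0.0],
    [0, 0, 0, 0.0081, 0, 0.0066, 0.0],
    [0, 0, 0, 0.0081, 0, 0.0066, 0.0],
    [0, 0, 0, 0, 0, 0, 0.0],
  ],
)

```text
t: 22.52
eef_pos: [609.5, -3.0, 238.2]
tcp_rot: [-3.141, -0.907, 1.762]
ft_force: [-0.6, 0.1, -0.9]
opening: 0.17
```

```bash
python3 lev.py 60 -11 136
```

```text
t 22.52 j [-0.21  0.73  1.72  0.85  1.29 -0.91] tcp [-195.3  -11.4  238.2] blade [0.999 0.002 0.035] phi 92.0 jaw [ 0.002 -1.    -0.   ] tip [ 44.3 -10.9 136.5] z@-39 133.6 z@-54 133.1 F [ 0.2  0.6 -0.9] M [0.01 0.61 0.01] op 16.2
move [ 9.3  0.1 12.6] per mm X [0.616 0.002 0.788] Z [ 0.788 -0.    -0.616]
```

Request:
apply_moves(
  commands=[
    [0, 0, 0, 0.0031, 0, 0.004, 0.0],
    [0, 0, 0, 0.0031, 0, 0.004, 0.0],
    [0, 0, 0, 0.0031, 0, 0.004, 0.0],
    [0, 0, 0, 0, 0, 0, 0.0],
    [0, 0, 0, 0, 0, 0, 0.0],
  ],
)

```text
t: 22.93
eef_pos: [607.1, 10.0, 237.5]
tcp_rot: [-3.141, -0.907, 1.76]
ft_force: [0.6, -0.7, -0.2]
opening: 0.167
```

```bash
python3 lev.py 60 -11 136; python3 - <<'E'
from geo import *
# lid angle from the two fixed cameras: grey-vs-background change against start pictures along the plane y=+60
for n in ('side','top'):
    c=cam(n); o=np.load(n+'.npz')['color']; d=np.abs(c['color'].astype(int)-o).sum(2); cv2.imwrite('pics/d_%s.png'%n,c['color'][...,::-1])
    for a in (0.3,0.9,1.2,1.5,1.6,1.7,1.8):
        r=[]
        for f in (.35,.6,.85):
          for y in (30,45,60):
            X=47-86*f*np.cos(a); Z=67+86*f*np.sin(a); u,v=[int(round(q)) for q in proj(c,[*(CX+X*ex+y*ey),Z])]; r.append(tuple(int(q) for q in c['color'][v,u]))
        print(n,a,r)
E
```

```text
t 22.93 j [-0.19  0.73  1.73  0.87  1.27 -0.91] tcp [-182.1  -11.5  237.5] blade [0.999 0.001 0.034] phi 92.0 jaw [ 0.001 -1.    -0.   ] tip [ 57.5 -11.3 135.7] z@-39 132.4 z@-54 131.9 F [-0.8 -0.5 -0.2] M [0.05 0.6  0.07] op 15.9
move [ 1.7 -0.3  1.8] per mm X [0.616 0.001 0.788] Z [ 0.788 -0.    -0.616]
side 0.3 [(82, 86, 85), (85, 88, 86), (85, 87, 85), (80, 84, 83), (82, 85, 83), (84, 86, 84), (86, 89, 88), (82, 84, 83), (83, 86, 85)]
side 0.9 [(83, 88, 85), (84, 88, 86), (85, 87, 84), (85, 88, 87), (84, 89, 87), (86, 90, 86), (85, 88, 85), (85, 90, 87), (85, 89, 88)]
side 1.2 [(83, 88, 86), (86, 90, 86), (85, 90, 84), (86, 90, 87), (86, 90, 86), (86, 90, 88), (87, 89, 88), (86, 88, 87), (86, 91, 88)]
side 1.5 [(85, 89, 86), (85, 89, 87), (85, 89, 85), (86, 89, 88), (84, 88, 86), (86, 90, 86), (85, 89, 86), (84, 89, 85), (88, 91, 89)]
side 1.6 [(85, 89, 86), (85, 89, 87), (87, 91, 88), (86, 88, 87), (87, 91, 88), (87, 90, 87), (85, 88, 86), (85, 89, 88), (85, 88, 86)]
side 1.7 [(86, 89, 87), (84, 88, 85), (87, 91, 88), (87, 89, 88), (87, 89, 89), (84, 87, 84), (84, 90, 86), (86, 
[... 416 characters left out ...]
55), (50, 47, 40)]
top 1.2 [(54, 51, 44), (54, 50, 45), (53, 50, 45), (47, 42, 34), (48, 43, 35), (45, 41, 35), (103, 83, 55), (125, 103, 75), (44, 40, 33)]
top 1.5 [(57, 54, 47), (56, 52, 46), (56, 54, 48), (58, 55, 48), (56, 52, 47), (54, 52, 46), (59, 55, 48), (57, 54, 47), (55, 52, 47)]
top 1.6 [(58, 55, 48), (56, 52, 47), (54, 52, 46), (58, 56, 48), (57, 55, 48), (55, 53, 47), (58, 54, 48), (56, 53, 47), (55, 52, 47)]
top 1.7 [(58, 56, 48), (58, 54, 48), (55, 53, 47), (58, 54, 48), (56, 53, 47), (55, 52, 47), (59, 55, 49), (59, 56, 50), (58, 56, 49)]
top 1.8 [(59, 55, 49), (56, 53, 47), (56, 54, 47), (59, 55, 48), (58, 54, 48), (57, 54, 48), (97, 95, 85), (106, 104, 94), (104, 104, 95)]
```

```bash
cat > lid.py <<'E'
from geo import *
def lidangle():
    c=cam('top'); g=cv2.cvtColor(c['color'],cv2.COLOR_RGB2GRAY).astype(np.float32)
    def P(a,x,z,y):
        X=47-x*np.cos(a)+z*np.sin(a); Z=67+x*np.sin(a)+z*np.cos(a); return proj(c,[*(CX+X*ex+y*ey),Z])
    A=np.arange(1.0,1.9,.02)
    for y in (30,45,60):
        uv=np.array([P(a,86,-3,y) for a in A],np.float32)
        print(y,[(round(float(a),2),int(v)) for a,v in zip(A,cv2.remap(g,uv[:,:1],uv[:,1:],1)[:,0]) if a>1.4])
lidangle()
E
python3 lid.py
```

```text
30 [(1.4, 55), (1.42, 54), (1.44, 54), (1.46, 54), (1.48, 54), (1.5, 55), (1.52, 55), (1.54, 55), (1.56, 54), (1.58, 54), (1.6, 54), (1.62, 54), (1.64, 54), (1.66, 55), (1.68, 55), (1.7, 58), (1.72, 64), (1.74, 80), (1.76, 98), (1.78, 120), (1.8, 137), (1.82, 153), (1.84, 163), (1.86, 169), (1.88, 172)]
45 [(1.4, 53), (1.42, 54), (1.44, 54), (1.46, 53), (1.48, 53), (1.5, 53), (1.52, 53), (1.54, 53), (1.56, 53), (1.58, 53), (1.6, 54), (1.62, 54), (1.64, 54), (1.66, 55), (1.68, 55), (1.7, 57), (1.72, 64), (1.74, 80), (1.76, 99), (1.78, 120), (1.8, 138), (1.82, 151), (1.84, 158), (1.86, 164), (1.88, 166)]
60 [(1.4, 52), (1.42, 51), (1.44, 51), (1.46, 52), (1.48, 52), (1.5, 53), (1.52, 53), (1.54, 53), (1.56, 53), (1.58, 52), (1.6, 52), (1.62, 52), (1.64, 53), (1.66, 53), (1.68, 54), (1.7, 59), (1.72, 67), (1.74, 85), (1.76, 105), (1.78, 125), (1.8, 141), (1.82, 155), (1.84, 162), (1.86, 168), (1.88, 170)]
```

Request:
apply_moves(
  commands=[
    [0, 0, 0, -0.0139, 0, -0.0177, 0.0],
    [0, 0, 0, -0.0139, 0, -0.0177, 0.0],
    [0, 0, 0, 0.0236, 0, -0.0185, 0.0],
    [0, 0, 0, 0.0236, 0, -0.0185, 0.0],
    [0, 0, 0, 0.0236, 0, -0.0185, 0.0],
  ],
)

```text
t: 23.5
eef_pos: [615.6, -35.2, 328.2]
tcp_rot: [-3.139, -0.907, 1.757]
ft_force: [-0.5, 1.1, -1.2]
opening: 0.165
```

Request:
apply_moves(
  commands=[
    [0, 0, 0, 0.0236, 0, -0.0185, 0.0],
    [0, -6.6, 0, 0, 0, 0, 0.0],
    [0, -6.6, 0, 0, 0, 0, 0.0],
    [0, -6.6, 0, 0, 0, 0, 0.0],
    [0, -6.6, 0, 0, 0, 0, 0.0],
  ],
)

```text
t: 23.92
eef_pos: [615.5, -34.9, 357.9]
tcp_rot: [3.141, -0.441, 1.76]
ft_force: [-0.2, 0.6, -1.3]
opening: 0.167
```

Request:
apply_moves(
  commands=[
    [0, -6.6, 0, 0, 0, 0, 0.0],
    [0, -6.6, 0, 0, 0, 0, 0.0],
    [0, -6.6, 0, 0, 0, 0, 0.0],
    [0, -6.6, 0, 0, 0, 0, 0.0],
    [0, -6.6, 0, 0, 0, 0, 0.0],
  ],
)

```text
t: 24.33
eef_pos: [615.6, -34.7, 357.7]
tcp_rot: [3.141, 0.135, 1.76]
ft_force: [-1.0, -1.1, 0.1]
opening: 0.165
```

Request:
apply_moves(
  commands=[
    [0, -6.6, 0, 0, 0, 0, 0.0],
    [0, -6.6, 0, 0, 0, 0, 0.0],
    [0, -6.6, 0, 0, 0, 0, 0.0],
    [0, -6.6, 0, 0, 0, 0, 0.0],
    [0, -6.2, 0, 0, 0, 0, 0.0],
  ],
)

```text
t: 24.75
eef_pos: [615.6, -34.6, 357.7]
tcp_rot: [3.14, 0.704, 1.759]
ft_force: [0.9, -0.7, -1.5]
opening: 0.167
```

Request:
apply_moves(
  commands=[
    [4.07, 0, 4.85, 0, 0, 0, 0.0],
    [4.07, 0, 4.85, 0, 0, 0, 0.0],
    [4.07, 0, 4.85, 0, 0, 0, 0.0],
    [4.07, 0, 4.85, 0, 0, 0, 0.0],
    [0, 0, 0, 0, 0, 0, 0.0],
  ],
)

```text
t: 25.17
eef_pos: [615.8, -34.7, 357.3]
tcp_rot: [-3.141, 0.699, 1.313]
ft_force: [0.3, -0.4, -1.2]
opening: 0.167
```

```bash
python3 pick.py; cat > sidetool.py <<'E'
from geo import *
# blade in the side view: columns of low-saturation pixels row by row, and wrist/tool geometry prediction for a vertical tool
def look():
    s=env.state(); Mw=R.from_euler('xyz',s['tcp_rot']); g=s['eef_pos']+Mw.apply([0,0,171]); dn=Mw.apply([np.sin(np.radians(40)),0,np.cos(np.radians(40))])
    c=cam('side'); S=cv2.cvtColor(c['color'],cv2.COLOR_RGB2HSV)[...,1].astype(int)
    print('grip',g.round(1),'blade dir',dn.round(3))
    for k in range(36,116,6):
        u,v=proj(c,g+k*dn); v=int(round(v)); r=S[v,int(u)-14:int(u)+15]; w=np.clip(90-r,0,None)*(np.abs(np.arange(-14,15))<9); 
        print(k,v,'pred u %.1f'%u,'seen u %.1f'%(int(u)+(w*np.arange(-14,15)).sum()/max(w.sum(),1)),'w',int((r<60).sum()))
look()
E
python3 sidetool.py
```

```text
t 25.17 j [-0.08  0.57  1.62 -0.74  1.22  0.54] tcp [-227.7  -11.6  357.3] zdir [-0.58   0.279 -0.766] x [ 0.69  -0.331 -0.643] tilt -37.1 tip [-383.7   63.3  151.3] F [-0.5 -0.2 -1.2] M [-0.14 -0.36  0.02] op 15.8
turn left [-0.21  0.03 -0.22]
to pre [73.8  3.  27.2] to grasp [73.9  3.3 87.2]
grip [ 587.6 -141.1  226.3] blade dir [-0.    -0.001 -1.   ]
36 183 pred u 273.9 seen u 274.4 w 12
42 185 pred u 273.9 seen u 274.0 w 9
48 187 pred u 273.8 seen u 273.8 w 3
54 189 pred u 273.8 seen u 273.9 w 3
60 191 pred u 273.8 seen u 273.8 w 3
66 193 pred u 273.7 seen u 273.7 w 3
72 195 pred u 273.7 seen u 273.7 w 3
78 197 pred u 273.6 seen u 273.6 w 2
84 198 pred u 273.6 seen u 273.5 w 2
90 200 pred u 273.5 seen u 273.5 w 3
96 202 pred u 273.5 seen u 273.6 w 3
102 204 pred u 273.5 seen u 273.6 w 4
108 206 pred u 273.4 seen u 273.0 w 0
114 208 pred u 273.4 seen u 273.0 w 0
```

```bash
python3 - <<'E'
from geo import *
s=env.state(); Mw=R.from_euler('xyz',s['tcp_rot']); c=cam('wrist')
S=cv2.cvtColor(c['color'],cv2.COLOR_RGB2HSV)[...,1].astype(int)
for sl in (-10,-5,0,5,10):
    d=np.radians(40+sl); b=np.array([np.sin(d),0,np.cos(d)])
    print(sl,[tuple(np.round(proj(c,s['eef_pos']+Mw.apply(np.array([0,0,171])+k*b)),1)) for k in (36,105)])
for v in range(90,260,4): print(v,S[v,238:270:2])
E
```

```text
-10 [(np.float64(252.6), np.float64(204.6)), (np.float64(252.9), np.float64(132.5))]
-5 [(np.float64(252.6), np.float64(201.3)), (np.float64(252.9), np.float64(122.3))]
0 [(np.float64(252.6), np.float64(198.2)), (np.float64(252.9), np.float64(112.2))]
5 [(np.float64(252.6), np.float64(195.4)), (np.float64(252.9), np.float64(102.3))]
10 [(np.float64(252.6), np.float64(193.0)), (np.float64(252.8), np.float64(92.6))]
90 [165 169 169 169 170 176 172 174 176 172 167 177 171 174 170 173]
94 [165 169 168 170 169 166 173 173 168 175 164 166 168 171 167 168]
98 [170 168 173 171 170 173 169 168 172 178 171 167 170 168 174 163]
102 [171 169 168 172 171 167 170 169 171 176 171 176 171 171 170 168]
106 [171 170 173 167 164 167 169 168 169 173 172 174 165 175 168 177]
110 [134 133 136 131 129 126 126 132 129 126 129 128 132 133 132 127]
114 [128 126 127 122 113  69  61  61  62  60  62  84 124 122 119 118]
118 [126 128 124 125 113  58  53  56  55  51  54  82 125 120 125 119]
122 [126 126 126 127 114  57  56  59  58  58  57  83 121 121 121 120]
126 [121 124 126 126 116  62  63  61  59  59  60  80 11
[... 1560 characters left out ...]

222 [ 85 163 168 153 159 171 148 157 165 147 150 163 161 162 149 118]
226 [145 152 149 147 161 157 148 166 148 152 154 157 163 155 157 149]
230 [148 154 160 160 161 154 163 159 161 165 167 167 157 154 150 151]
234 [150 156 150 146 159 159 156 163 153 157 172 161 155 157 162 154]
238 [144 160 164 154 150 162 155 159 162 156 165 157 165 166 152 150]
242 [133 168 160 157 162 165 152 154 152 160 155 161 157 155 155 158]
246 [151 161 156 163 162 152 148 169 163 152 168 164 163 162 159 165]
250 [144 153 158 159 155 158 165 149 153 155 168 161 170 152 143 165]
254 [150 160 155 164 159 160 158 156 154 161 160 170 161 168 153 157]
258 [149 161 170 148 165 173 151 152 152 152 163 164 163 164 163 147]
```

Request:
apply_moves(
  commands=[
    [0, 0, 0, 0, 0.0014, 0, 0.0],
    [0, 0, 0, 0.0193, 0, 0.023, 0.0],
    [0, 0, 0, 0.0193, 0, 0.023, 0.0],
    [0, 0, 0, 0, 0, 0, 0.0],
    [0, 0, 0, 0, 0, 0, 0.0],
  ],
)

```text
t: 25.68
eef_pos: [617.0, -35.0, 296.9]
tcp_rot: [-3.138, 0.699, 1.322]
ft_force: [0.3, -1.0, -0.1]
opening: 0.168
```

```bash
python3 sidetool.py | head -1; python3 pick.py | head -1
```

```text
grip [ 589.4 -141.5  166.1] blade dir [-0.003 -0.001 -1.   ]
t 25.73 j [-0.08  0.64  1.66 -0.78  1.13  0.62] tcp [-228.2  -13.1  298.3] zdir [-0.582  0.274 -0.765] x [ 0.692 -0.326 -0.644] tilt -37.3 tip [-384.8   60.7   92.4] F [ 0.3 -1.2 -0.7] M [-0.1  -0.29  0.07] op 16.2
```

Request:
apply_moves(
  commands=[
    [0, 0, 0, 0.0129, 0, 0.0153, 0.0],
    [0, 0, 0, 0.0129, 0, 0.0153, 0.0],
    [0, 0, 0, 0, 0, 0, 0.0],
    [0, 0, 0, 0, 0, 0, 0.0],
  ],
)

```text
t: 26.07
eef_pos: [617.3, -34.9, 258.7]
tcp_rot: [3.141, 0.699, 1.318]
ft_force: [-0.0, -0.1, 0.0]
opening: 0.168
```

```bash
python3 sidetool.py | head -1; python3 pick.py | head -1
```

```text
grip [ 590.  -141.5  127.8] blade dir [ 0.    -0.001 -1.   ]
t 26.12 j [-0.08  0.69  1.69 -0.81  1.07  0.69] tcp [-228.1  -13.2  259.3] zdir [-0.582  0.273 -0.766] x [ 0.692 -0.328 -0.643] tilt -37.3 tip [-384.8   60.3   53.3] F [ 0.1  0.6 -0.4] M [-0.11 -0.31  0.02] op 15.6
```

Request:
apply_moves(
  commands=[
    [0, 0, 0, 0.0032, 0, 0.0038, 0.0],
    [0, 0, 0, 0.0032, 0, 0.0038, 0.0],
    [0, 0, 0, 0.0013, 0, 0.0015, 0.0],
    [0, 0, 0, 0, 0, 0, 0.0],
    [0, 0, 0, 0, 0, 0, 0.0],
  ],
)

```text
t: 26.53
eef_pos: [617.0, -34.8, 245.6]
tcp_rot: [3.141, 0.699, 1.318]
ft_force: [-0.2, -0.8, -1.0]
opening: 0.165
```

Request:
apply_moves(
  commands=[
    [0, 0, 0, 0.001, 0, 0.0012, 0.0],
    [0, 0, 0, 0, 0, 0, 0.0],
    [0, 0, 0, 0, 0, 0, 0.0],
  ],
)

```text
t: 26.78
eef_pos: [617.1, -34.6, 244.9]
tcp_rot: [3.14, 0.7, 1.317]
ft_force: [-1.4, 2.8, 7.2]
opening: 0.165
```

```bash
python3 sidetool.py | head -1
```

```text
grip [ 589.7 -141.3  114.1] blade dir [ 0.001 -0.002 -1.   ]
```

Request:
apply_moves(
  commands=[
    [0, 0, 0, 0, 0, 0, 0.025],
    [0, 0, 0, 0, 0, 0, 0.05],
    [0, 0, 0, 0, 0, 0, 0.05],
    [0, 0, 0, 0, 0, 0, 0.05],
    [0, 0, 0, 0, 0, 0, 0.05],
  ],
)

```text
t: 27.25
eef_pos: [617.0, -34.8, 243.9]
tcp_rot: [3.141, 0.699, 1.318]
ft_force: [-0.9, 0.8, 0.5]
opening: 0.461
```

Request:
apply_moves(
  commands=[
    [0, 0, 0, 0, 0, -0.01, 0.05],
    [0, 0, 0, 0, 0, -0.02, 0.05],
    [0, 0, 0, 0, 0, -0.03, 0.05],
    [0, 0, 0, 0, 0, -0.03, 0.05],
    [0, 0, 0, 0, 0, -0.02, 0.05],
  ],
)

```text
t: 27.67
eef_pos: [635.0, 35.6, 330.9]
tcp_rot: [3.139, 0.698, 1.317]
ft_force: [0.4, -0.2, -0.1]
opening: 0.526
```

Request:
apply_moves(
  commands=[
    [0, 0, 0, -0.0214, 0, -0.0255, 0.05],
    [0, 0, 0, -0.0214, 0, -0.0255, 0.05],
    [0, 0, 0, 0, 0, 0, 0.05],
    [0, 0, 0, 0, 0, 0, 0.05],
  ],
)

```text
t: 28.0
eef_pos: [634.5, 34.3, 397.1]
tcp_rot: [3.136, 0.697, 1.315]
ft_force: [0.2, -0.4, -0.4]
opening: 0.524
```

```bash
python3 - <<'E'
from geo import *
s=env.state(); print(s['t'],s['eef_pos'],s['ft_force'],s['opening'])
c=cam('side'); o=np.load('side.npz')['color']; d=np.abs(c['color'].astype(int)-o).sum(2)
u,v=[int(q) for q in proj(c,(589,-141,115))]
print('diff near tool (side): pixels>90:',int((d[v-22:v+25,u-14:u+14]>90).sum()))
H=cv2.cvtColor(c['color'],cv2.COLOR_RGB2HSV).astype(int); Ho=cv2.cvtColor(o,cv2.COLOR_RGB2HSV).astype(int)
def dark(h): # handle: dark brown column centres per row
    r=[]
    for z in (145,130,115,100):
        a,b=[int(round(q)) for q in proj(c,(589,-141,z))]; w=(h[b,a-9:a+10,2]<70); r.append((z,int(w.sum()),float((w*np.arange(-9,10)).sum()/max(w.sum(),1))))
    return r
print('now',dark(H)); print('start',dark(Ho))
r,l=proj(c,(589,-141,150)); r2=[int(x) for x in c['color'][int(l)-6:int(l)+8,int(round(r)),:].sum(1)]; r3=[int(x) for x in o[int(l)-6:int(l)+8,int(round(r)),:].sum(1)]; print(r2,r3)
E
python3 lid.py
```

```text
28.0 [634.47180968  34.32708815 397.13442285] [ 0.18234193 -0.41751911 -0.41944488] 0.5238893187153778
diff near tool (side): pixels>90: 441
now [(145, 0, 0.0), (130, 6, 0.5), (115, 6, 0.5), (100, 4, 0.5)]
start [(145, 0, 0.0), (130, 5, 1.0), (115, 5, 1.0), (100, 4, 0.5)]
[523, 511, 326, 271, 269, 266, 268, 271, 270, 254, 169, 132, 127, 129] [500, 503, 509, 511, 515, 509, 409, 284, 255, 242, 157, 130, 120, 129]
30 [(1.4, 52), (1.42, 52), (1.44, 51), (1.46, 50), (1.48, 50), (1.5, 50), (1.52, 50), (1.54, 50), (1.56, 50), (1.58, 51), (1.6, 51), (1.62, 51), (1.64, 51), (1.66, 51), (1.68, 52), (1.7, 55), (1.72, 60), (1.74, 76), (1.76, 94), (1.78, 115), (1.8, 133), (1.82, 148), (1.84, 157), (1.86, 164), (1.88, 168)]
45 [(1.4, 59), (1.42, 58), (1.44, 57), (1.46, 55), (1.48, 54), (1.5, 52), (1.52, 51), (1.54, 50), (1.56, 50), (1.58, 49), (1.6, 50), (1.62, 50), (1.64, 50), (1.66, 51), (1.68, 52), (1.7, 55), (1.72, 61), (1.74, 77), (1.76, 95), (1.78, 116), (1.8, 133), (1.82, 147), (1.84, 153), (1.86, 158), (1.88, 161)]
60 [(1.4, 61), (1.42, 61), (1.44, 60), (1.46, 59), (1.48, 59), (1.5, 58), (1.52, 57), (1.54, 57), (1.56, 56), (1.58, 54), (1.6, 52), (1.62, 51), (1.64, 51), (1.66, 50), (1.68, 52), (1.7, 56), (1.72, 64), (1.74, 82), (1.76, 102), (1.78, 121), (1.8, 138), (1.82, 151), (1.84, 158), (1.86, 164), (1.88, 166)]
```

```bash
python3 -c "
from cell import env
print(env.job_done())"
```

```text
the job is handed in; nothing more can be done
None
```

The lid stands open past upright, the blade is back in its block, and the job is handed in at about t = 28 s of 64. No verdict was reported.

- **First attempt:** I gripped the blade in line with the gripper and tried to lift the lid straight up. It did not open: force reached about 17 N and the handle turned in the jaws. I put the blade back in the block and re-gripped it at 40°.
- **Levering:** With the new grip I levered the blade over the front rim from about 47° to 92°, then lifted. The lid came past its catch, and picture 12 showed it up about 0.25 rad with the blade under it. The blade then swung it on along its arc.
- **Lid:** The top camera gave about 1.76 rad before and after I let go, with an uncertainty of about 0.04 rad.
- **Blade:** Its collar met the block with about 7 N. After release, the side camera showed the handle at the same height and within a pixel of its starting columns. The gripper was about 590 mm east of the base at x ≈ 590, y ≈ −141 when it let go, within about 1 mm of the measured block centre.
- **Robot:** It stood clear at the end, with force readings near zero.

**Not checked or unclear:**
- I did not measure the bystanders' positions at the end. I never knowingly touched them, and the only contact forces I saw were at the case and the block.
- The image difference around the tool was large (441 pixels). I put this down to the arm's shadow because the handle outline matched, but I did not confirm it, as all 12 pictures were used.

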